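Empty the drying cabinet and sort left from right brackets

ROBOT

A 6-joint arm with a two-finger parallel gripper is mounted at the origin on a cart in front of the work surface, level with it; the furniture and walls round the work are solid. World frame = base frame: x ahead of the robot, y to its left, z up, the work surface at z = 0. Lengths are in mm, angles in degrees, forces in N, time in s.
With the tool pointing down it reaches from about 350 to 850 mm from the base axis. Payload 8.1 kg.
Tool frame: the origin (TCP) lies on the centre line of the jaws, within the pads' length; the fingertips stand 19 mm ahead of it and the grasp point (between the pads) is the TCP; z points along the fingers, y is the line along which they close (so a half turn about z gives the same grasp; the last joint's range is limited). The gripper opens to 85 mm and grips with 20 to 120 N. Pads are 22 mm wide; open, the fingers measure 114 mm over their backs; the gripper's body (76 mm by 85 mm) begins 54 mm behind the grasp point. The pads swing forward as they close: fully open they stand 13 mm farther back than shut.
Start: joints at [-76.226, 7.471, 85.268, -0, 87.261, -4.893], TCP at [192.06, -568.435, 250.292] pointing down, gripper open.
Joint ranges: [-169.43, 169.43], [-51.17, 129.36], [1.28, 143.12], [-76.62, 256.62], [0, 156.53], [-152.29, 152.29]. Speed limits (degrees/s): [136.94, 136.94, 159.86, 180, 180, 180].

INTERFACE

Orientations are given as [roll, pitch, yaw] about the fixed x, y, z axes, in that order (R = Rz(yaw) Ry(pitch) Rx(roll)).
In Python, from bench import r gives the robot as it stands. The module is installed in compiled form; this text tells all that it offers.
- The arm moves only by the tool servo_tool, never from a script. Its arguments are lists of equal length, an entry for each row: "fingers": the finger opening in m, from 0 to 0.0854; "linear": the shift along the tool's x, y, z in m, a list of three; "rotation": the turn, a rotation vector about the tool's x, y, z in degrees, a list of three. A call has 1 to 10 rows; each row is the pose to reach, as a shift and turn from the pose commanded when the call began, along the tool's axes at that moment; what a row does not reach only later rows make up. A row lasts 1/10 s, in which the tool goes at most 50 mm and 8.59 degrees, less where a joint would pass 70% of its speed; a pose out of reach is approached as far as the arm can. A call with a gripper value outside its range is refused whole. The fingers move at their own pace and stop on an object; "force" is the grip in N (left out, the last holds). Time passes only in rows, so rows that repeat a pose let the fingers close. It gives the time, the measured TCP pose, the force, the opening and the grip force at its end, in the units of the state.
- r.sense(): the state, without advancing time (a new reading comes with each control period).
- r.snapshot(name): name is "side" or "top"; returns a dict with "frame" (400x640x3 uint8, red, green, blue), "fx", "fy", "cx", "cy" (pixels), "camera_from_world" (4x4, takes a point from world to camera coordinates). Camera axes: x right, y up, looking along -z (the intrinsics and any distortion apply to the point x, -y, -z); pixel columns grow to the right and rows downward; lengths in mm; the calibration is good to about 2 mm. A picture is of the moment at which its call begins. There is no depth.
- r.hand_in(): hands the job in; it is judged then, once.
The state is a dict: "time": time; "joint_pos": joint angles; "qd": joint speeds; "joint_efforts": joint torques, N m; "tool_pos": TCP position; "tcp_rot": TCP orientation; "ft_force": force on the tool from outside, world axes, zero at the start; "wrist_torque": the same for the moment, N m; "finger_gap": finger opening in mm; "grip_force": force on a finger pad.
Only numpy, scipy, OpenCV 4.12 (cv2) and the standard library are available. Lean on these libraries where they do the work, as an engineer would, in place of code of your own. Each camera call takes 0.05 s, during which the arm holds its last target. There are 200 camera calls.

TASK

Raise the cabinet's clear sash by its pull until it stays up on its own, and with it standing open move every bracket from inside to the tray whose sample bracket has the same hand (left-hand ones with the left-hand sample, right-hand ones with its mirror image), standing on its base on the tray's floor. When all are sorted, slide the sash fully shut again.

Things in the scene. Friction and masses are not known exactly. Their poses are not given: they have to be found in the camera images.
- cabinet: Fixed white drying cabinet with a sloping front, 450 mm deep, 420 mm wide inside, 380 mm high at the back. Origin: middle of the front sill, on the table; x to its back, y to its left, z up; turned a few degrees at most. Sill 56 mm high. The side walls with their rails, 458 mm over all, rise backwards at 35 degrees from 85 mm at the front.
- cabinet_floor (a point): Point on the cabinet's inner floor, 4 mm above the table, 105 mm behind the sill, in the middle. The brackets stand round it, 50 to 160 mm behind the sill and up to 115 mm to either side. A few other things dry farther back.
- sash (a joint): Clear sash over the sloping front, metres of travel: 0 shut, 0.28 fully up. Per metre it goes 0.82 along the cabinet's x and 0.57 up. Let go below about 0.13 it slides back down by itself; above 0.16 friction holds it. Under 8 N moves it. At travel q the front is open from the sill to 0.82 q behind it; the sash's lower edge is then 65 mm + 0.57 q above the table.
- pull_grip (a point): Grip point on the sash's black pull: an upright fin in mid-width near the sash's lower edge, 14 mm thick (cabinet's y), 44 mm long (cabinet's x), about 50 mm high; this point is 22 mm below its top, in its middle, and rides with the sash; axes as the cabinet's. Pinch it from above, across the 14 mm.
- tray_lh_floor (a point): Left-hand tray: fixed wooden tray, inside 230 mm along its x (away from the robot) by 130 mm (y), rim 30 mm above the table, left or right of the cabinet. Point: middle of its inner floor, 6 mm above the table. On a ledge behind it (x 121 to 205 mm) a fixed left-hand sample bracket, up to 86 mm above the table.
- lh_0_mid (a point): Left-hand steel bracket, 80 to 160 g, may be absent. Upright web 10 mm thick (y), x -30 to 22 mm, 56 mm high, on a 6 mm base 28 mm wide; at the -x end a flat foot (x -30 to -12 mm) reaches to y = +40 mm: seen from the foot end along the web it points left. Point: half-way up the web, 28 mm over the underside, x = y = 0: pinch here across the web.
- lh_1_mid (a point): Left-hand steel bracket, 80 to 160 g, may be absent. Upright web 10 mm thick (y), x -30 to 22 mm, 56 mm high, on a 6 mm base 28 mm wide; at the -x end a flat foot (x -30 to -12 mm) reaches to y = +40 mm: seen from the foot end along the web it points left. Point: half-way up the web, 28 mm over the underside, x = y = 0: pinch here across the web.
- lh_2_mid (a point): Left-hand steel bracket, 80 to 160 g, may be absent. Upright web 10 mm thick (y), x -30 to 22 mm, 56 mm high, on a 6 mm base 28 mm wide; at the -x end a flat foot (x -30 to -12 mm) reaches to y = +40 mm: seen from the foot end along the web it points left. Point: half-way up the web, 28 mm over the underside, x = y = 0: pinch here across the web.
- tray_rh_floor (a point): Right-hand tray: fixed wooden tray, inside 230 mm along its x (away from the robot) by 130 mm (y), rim 30 mm above the table, left or right of the cabinet. Point: middle of its inner floor, 6 mm above the table. On a ledge behind it (x 121 to 205 mm) a fixed right-hand sample bracket, up to 86 mm above the table.
- rh_0_mid (a point): Right-hand steel bracket, 80 to 160 g, may be absent. Upright web 10 mm thick (y), x -30 to 22 mm, 56 mm high, on a 6 mm base 28 mm wide; at the -x end a flat foot (x -30 to -12 mm) reaches to y = -40 mm: seen from the foot end along the web it points right. Point: half-way up the web, 28 mm over the underside, x = y = 0: pinch here across the web.
- rh_1_mid (a point): Right-hand steel bracket, 80 to 160 g, may be absent. Upright web 10 mm thick (y), x -30 to 22 mm, 56 mm high, on a 6 mm base 28 mm wide; at the -x end a flat foot (x -30 to -12 mm) reaches to y = -40 mm: seen from the foot end along the web it points right. Point: half-way up the web, 28 mm over the underside, x = y = 0: pinch here across the web.
- rh_2_mid (a point): Right-hand steel bracket, 80 to 160 g, may be absent. Upright web 10 mm thick (y), x -30 to 22 mm, 56 mm high, on a 6 mm base 28 mm wide; at the -x end a flat foot (x -30 to -12 mm) reaches to y = -40 mm: seen from the foot end along the web it points right. Point: half-way up the web, 28 mm over the underside, x = y = 0: pinch here across the web.

How it is judged:
By the outcome, as a careful person would: the job done as asked, in the order asked, and still so for the second after the job is handed in, with the robot touching nothing.
Of lh_0, lh_1, lh_2, rh_0, rh_1, rh_2 only 4 to 6 are there at a start; the rules pass over those that are not, and their reading is None.
At some moment in a run one of lh_0, lh_1, lh_2, rh_0, rh_1, rh_2 may be knocked a few centimetres aside while the robot is not near it.
It also fails if it takes over 210 s, if anything falls off the work surface, if the arm or the gripper's body presses on something with over 40 N, if the wrist force passes 120 N, or if a joint passes its speed limit or range.

## Working session

There is one attempt and no reset: what is moved stays moved. The work goes in short steps, Python scripts to look and compute and a tool call to move; the robot and the scene stay as the last step left them, time stands still between calls to the robot, and variables do not carry over. Pictures are saved under pics/ and viewed, at most 14 in all, crops included, and the job is handed in when it is done.

Besides the shell and the picture viewer there is one more tool, called after "Emit:" in YAML: its name, and indented under it one key for each argument. servo_tool: Moves the arm, as the interface text tells. Its arguments: {"type":"object","properties":{"fingers":{"type":"array","items":{"type":"number"}},"linear":{"type":"array","items":{"type":"array","items":{"type":"number"}}},"rotation":{"type":"array","items":{"type":"array","items":{"type":"number"}}},"force":{"type":"number"}},"required":["fingers","linear","rotation"]}

```bash
mkdir -p pics; cat > h.py <<'E'
import numpy as np, cv2
from bench import r
def snap(name,fn=None):
    s=r.snapshot(name)
    if fn: cv2.imwrite('pics/'+fn,s['frame'][:,:,::-1])
    return s
def proj(s,P):
    P=np.atleast_2d(P).astype(float); T=np.array(s['camera_from_world'])
    c=P@T[:3,:3].T+T[:3,3]
    return np.c_[s['cx']+s['fx']*c[:,0]/-c[:,2], s['cy']+s['fy']*-c[:,1]/-c[:,2]]
def ray(s,u,v,z):
    T=np.array(s['camera_from_world']);R=T[:3,:3];o=-R.T@T[:3,3]
    d=R.T@np.array([(u-s['cx'])/s['fx'],-(v-s['cy'])/s['fy'],-1])
    return o+d*(z-o[2])/d[2]
E
python3 - <<'E'
from h import *
for n in('top','side'):
    s=snap(n,n+'0.png'); T=np.array(s['camera_from_world']); print(n,s.keys(),s['fx'],s['fy'],s['cx'],s['cy'],(-T[:3,:3].T@T[:3,3]).round(),T[:3,:3].round(2).tolist())
print(r.sense())
E
```

```text
top dict_keys(['frame', 'fx', 'fy', 'cx', 'cy', 'camera_from_world']) 396.18092349964996 396.18092349964996 315.2666929481389 198.1404250350214 [ 372.  -13. 1191.] [[-0.02, -1.0, -0.02], [0.99, -0.02, 0.13], [-0.13, -0.02, 0.99]]
side dict_keys(['frame', 'fx', 'fy', 'cx', 'cy', 'camera_from_world']) 374.3368668334363 374.3368668334363 320.0193676184065 193.84555035285896 [-443.  -57.  654.] [[0.06, -1.0, -0.01], [0.49, 0.02, 0.87], [-0.87, -0.05, 0.49]]
{'time': 0.1, 'joint_pos': array([-7.62263395e+01,  7.51034572e+00,  8.53222989e+01,  5.14292107e-04,
        8.72628035e+01, -4.89306394e+00]), 'qd': array([ 0.01036695, -0.12635376, -0.14300363, -0.12321235, -0.00014304,
        0.01494062]), 'joint_efforts': array([ 2.35680978e-03, -5.70953822e+01, -5.01938832e+01, -5.92872311e-05,
        8.26808828e-03, -1.78062203e-05]), 'tool_pos': array([ 191.95121139, -567.97865719,  249.36095434]), 'tcp_rot': array([-1.79904943e+02, -8.65316378e-03,  1.86666923e+01]), 'ft_force': array([ 0.70800392, -0.26956492,  0.06839537]), 'wrist_torque': array([0.02410753, 0.01212591, 0.0201563 ]), 'grip_force': 0.0, 'finger_gap': 85.09211877474553}
```

View pics/top0.png

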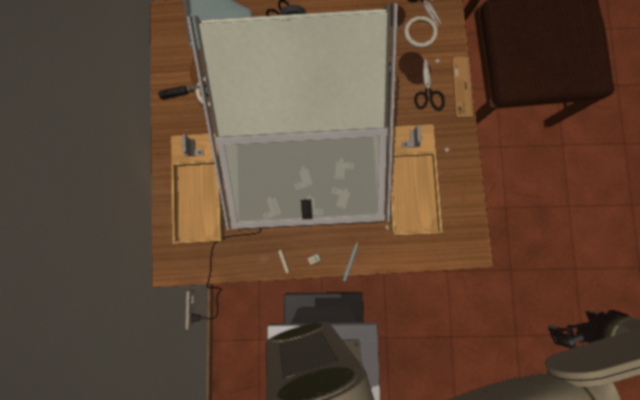

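View pics/side0.png

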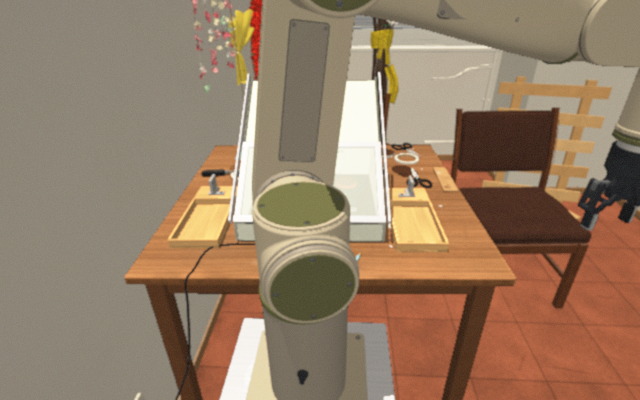

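The top view shows the cabinet front at row ~225 (cols 225–390), the pull at (306,209), trays at cols 197 and 416, and four or more pale brackets behind the sash. I'll enlarge it.

```bash
python3 - <<'E'
from h import *
s=snap('top')
f=s['frame'][:,:,::-1]
a=cv2.resize(f[125:250,165:445],None,fx=2.85,fy=2.85,interpolation=cv2.INTER_CUBIC)
a=cv2.convertScaleAbs(a,alpha=1.4)
cv2.imwrite('pics/c1.png',a); print(a.shape)
for z in(6,56,85): print(z,[ray(s,u,v,z).round().tolist() for u,v in((228,227),(388,221))])
print(ray(s,306.5,209,100))
E
```

```text
(356, 798, 3)
6 [[442.0, 275.0, 6.0], [449.0, -204.0, 6.0]]
56 [[439.0, 263.0, 56.0], [446.0, -196.0, 56.0]]
85 [[437.0, 256.0, 85.0], [444.0, -191.0, 85.0]]
[481.00098664  34.24030937 100.        ]
```

View pics/c1.png

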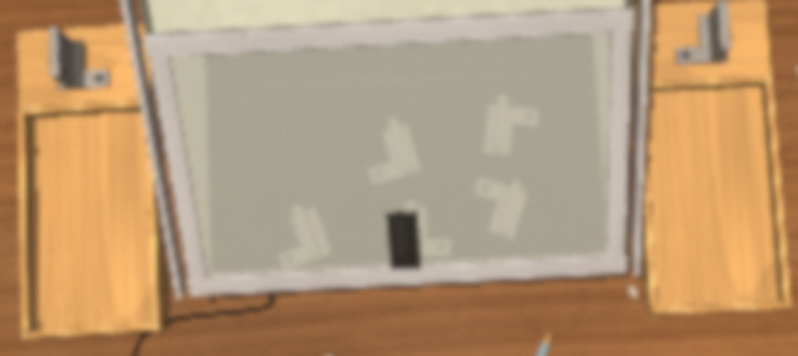

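```bash
python3 - <<'E'
from h import *
s=snap('top'); d=snap('side')
print(proj(d,[[480,34,130],[480,34,90],[690,34,290],[490,34,10],[600,-30,10]]).round())
f=s['frame'][:,:,::-1]
a=cv2.resize(f[192:232,285:330],None,fx=12,fy=12,interpolation=cv2.INTER_NEAREST)
cv2.imwrite('pics/c2.png',cv2.convertScaleAbs(a,alpha=1.8))
g=f[196:226,294:320].max(2); print(g)
E
```

```text
[[308. 196.]
 [309. 208.]
 [312. 119.]
 [310. 229.]
 [332. 211.]]
[[120 120 120 120 120 120 119 119 120 120 119 121 123 127 131 131 129 125
  123 121 121 120 120 120 120 120]
 [120 120 119 119 120 119 119 118 119 118 117 118 122 125 130 131 129 126
  126 126 124 121 120 119 120 119]
 [120 118 119 119 119 119 115 114 112 108 104 104 109 115 118 117 117 122
  130 131 127 122 120 119 119 119]
 [120 120 120 120 119 115 106  98  93  88  79  76  80  88  91  91  94 110
  127 132 128 123 120 120 119 120]
 [120 120 120 119 118 111  95  75  64  59  53  51  53  57  59  60  70  98
  124 132 129 123 120 120 119 120]
 [119 119 120 120 118 111  92  64  46  42  41  39  39  39  40  43  59  93
  123 132 128 123 120 120 119 120]
 [120 120 120 119 118 113  96  65  43  38  38  39  38  36  35  38  55  91
  122 132 128 123 120 120 120 120]
 [120 120 119 120 119 114  98  67  42  38  38  39  37  36  35  37  54  90
  121 132 128 123 120 120 119 120]
 [120 120 120 119 119 115  99  68  44  39  39  39  38  36  35  35  53  86
  117 130 128 123 119 119 119 120]
 [120 120 120 120 119 114  99  70  44  38  39  39  38
[... 1536 characters left out ...]
04 105 110
  121 135 141 142 142 142 143 142]
 [142 141 141 141 142 142 142 139 135 132 131 132 131 131 131 131 131 133
  136 141 143 143 143 143 143 143]
 [143 143 142 143 142 142 142 142 141 141 141 141 140 141 141 141 141 141
  141 142 142 142 142 142 141 141]
 [141 141 141 141 141 141 141 141 141 141 141 140 141 141 142 141 141 142
  140 140 138 138 137 137 137 136]
 [138 137 138 137 137 136 136 136 135 134 135 134 135 136 138 137 138 137
  135 131 130 128 127 125 123 121]
 [130 128 127 125 123 122 120 119 118 117 117 117 119 120 121 121 122 121
  119 116 115 113 111 108 105 104]
 [114 112 110 108 104 102 101  99  96  95  95  96  97  98  99  98 100 100
  102 106 107 106 106 104 103 101]]
```

View pics/c2.png

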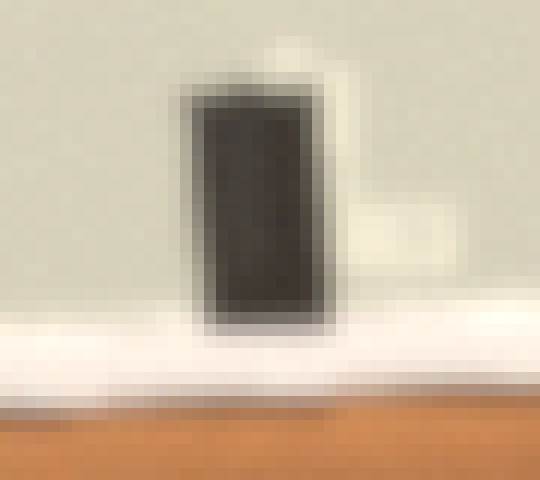

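The crop shows the black pull at cols 301–312, rows 199.5–218 (fin on a wider plate, centre about (306.3,208.5)). A bracket foot shows at its right.

```bash
python3 - <<'E'
from h import *
s=snap('top'); f=s['frame'].astype(float)
b=f[:,:,2]  # blue: wood low, white high
pts=[]
for c in range(240,382,3):
    if 262<c<0: continue
    col=cv2.GaussianBlur(b[:,c:c+1],(1,3),0)[:,0]
    g=np.diff(col[212:242]); k=g.argmin(); pts.append((c,212.5+k))
pts=np.array(pts)
for _ in range(4):
    p=np.polyfit(pts[:,0],pts[:,1],1); e=abs(pts[:,1]-np.polyval(p,pts[:,0])); pts=pts[e<max(1,2*e.std())]
print(p,len(pts),e.max())
for z in(0,56):
    A=ray(s,235,np.polyval(p,235),z);B=ray(s,380,np.polyval(p,380),z);print(z,A,B,np.degrees(np.arctan2(B[0]-A[0],A[1]-B[1])))
# side rails: whitish columns, for back corners and front
for row in(140,170,200,215): print(row,[int(x) for x in b[row,205:240]],[int(x) for x in b[row,375:405]])
for z in(110,130,150): print(z,ray(s,306.5,208.5,z).round(1), ray(s,306.5,199.5,z).round(1),ray(s,306.5,218,z).round(1))
E
```

```text
[-5.11651469e-02  2.40136778e+02] 48 0.4848024316108308
0 [438.1281944 255.2754434   0.       ] [ 450.67380588 -181.21056559    0.        ] 1.6463591758878526
56 [435.01881528 242.67347082  56.        ] [ 446.97431988 -173.2815822    56.        ] 1.6463591758878546
140 [73, 73, 73, 78, 90, 107, 109, 92, 72, 73, 97, 120, 129, 131, 131, 131, 130, 130, 131, 130, 130, 130, 129, 130, 129, 130, 129, 129, 129, 129, 129, 129, 129, 128, 129] [117, 117, 115, 112, 112, 122, 127, 127, 126, 123, 113, 89, 65, 64, 84, 104, 110, 91, 63, 53, 60, 70, 73, 74, 73, 74, 75, 77, 78, 77]
170 [73, 72, 72, 72, 71, 69, 69, 71, 75, 83, 101, 114, 104, 78, 58, 59, 81, 110, 126, 129, 128, 126, 121, 115, 112, 115, 117, 117, 117, 117, 117, 116, 112, 107, 104] [111, 116, 117, 121, 127, 130, 130, 128, 126, 116, 93, 65, 61, 82, 101, 103, 81, 59, 59, 68, 72, 73, 73, 72, 72, 72, 73, 73, 75, 74]
200 [73, 73, 73, 72, 72, 73, 72, 70, 71, 71, 73, 72, 71, 69, 61, 65, 89, 103, 92, 70, 61, 74, 101, 122, 130, 130, 127, 124, 117, 114, 115, 115, 114, 111, 106] [104, 105, 109, 118, 127, 129, 128, 126, 120, 102, 73, 62, 82, 103, 102, 79, 65, 67, 68, 71, 74, 73, 71, 72, 75, 73, 74, 74, 73, 73]
215 [76, 77, 77, 76, 76, 77, 78, 75, 74, 73, 73, 75, 82, 85, 73, 51, 39, 43, 66, 93, 103, 85, 66, 67, 90, 116, 127, 128, 126, 123, 116, 108, 110, 111, 106] [122, 124, 126, 127, 127, 127, 125, 125, 120, 102, 74, 71, 93, 111, 100, 71, 55, 64, 72, 73, 73, 72, 71, 71, 72, 73, 73, 73, 74, 74]
110 [481.4  33.8 110. ] [506.2  33.3 110. ] [455.3  34.3 110. ]
130 [479.4  32.9 130. ] [503.8  32.5 130. ] [453.7  33.4 130. ]
150 [477.3  32.1 150. ] [501.3  31.6 150. ] [452.2  32.5 150. ]
```

```bash
cat >> h.py <<'E'
from scipy.spatial.transform import Rotation as Ro
def to(*ts):
    """print tool-axes shift (m) and turn (deg) from present pose to each world target (x,y,z,yaw)"""
    q=r.sense(); p=np.array(q['tool_pos']); R=Ro.from_euler('xyz',q['tcp_rot'],degrees=True)
    print('t%.1f'%q['time'],'at',p.round(1),'rot',np.round(q['tcp_rot'],1),'j1,j6',np.round(q['joint_pos'][[0,5]],0),'gap %.1f grip %.1f'%(q['finger_gap'],q['grip_force']),'F',np.round(q['ft_force'],1))
    for x,y,z,yw in ts:
        l=R.inv().apply(np.array([x,y,z])-p)/1000
        w=(R.inv()*Ro.from_euler('xyz',[180,0,yw],degrees=True)).as_rotvec(degrees=True)
        print((x,y,z,yw),'->',l.round(4).tolist(),w.round(1).tolist())
E
python3 -c "
from h import *
to((479,33,220,1.65),(479,33,140,1.65))"
```

```text
t0.3 at [ 192.  -568.3  250. ] rot [-180.    -0.    18.7] j1,j6 [-76.  -5.] gap 85.6 grip 0.0 F [ 0.   0.7 -0.1]
(479, 33, 220, 1.65) -> [0.4644, -0.4778, 0.0302] [-0.0, 0.0, 17.0]
(479, 33, 140, 1.65) -> [0.4644, -0.4777, 0.1102] [-0.0, 0.0, 17.0]
```

Emit:
servo_tool:
  fingers: [0.0854, 0.0854, 0.0854, 0.0854, 0.0854, 0.0854, 0.0854, 0.0854, 0.0854, 0.06]
  linear:
    - [0.4644, -0.4777, 0.0302]
    - [0.4644, -0.4777, 0.0302]
    - [0.4644, -0.4777, 0.0302]
    - [0.4644, -0.4777, 0.0302]
    - [0.4644, -0.4777, 0.0302]
    - [0.4644, -0.4777, 0.0302]
    - [0.4644, -0.4777, 0.0302]
    - [0.4644, -0.4777, 0.0302]
    - [0.4644, -0.4777, 0.0302]
    - [0.4644, -0.4777, 0.0302]
  rotation:
    - [0, 0, 17]
    - [0, 0, 17]
    - [0, 0, 17]
    - [0, 0, 17]
    - [0, 0, 17]
    - [0, 0, 17]
    - [0, 0, 17]
    - [0, 0, 17]
    - [0, 0, 17]
    - [0, 0, 17]
  force: 40

```text
time: 1.3
tool_pos: [407.8, -115.8, 227.9]
tcp_rot: [180.0, -0.1, 1.7]
ft_force: [1.3, -0.4, -0.5]
finger_gap: 73.3
grip_force: 0.0
```

```bash
python3 -c "
from h import *
to((479,33,220,1.65),(479,33,140,1.65))"
```

```text
t1.3 at [ 407.8 -115.8  227.9] rot [ 1.8e+02 -1.0e-01  1.7e+00] j1,j6 [-23.  66.] gap 73.3 grip 0.0 F [ 1.3 -0.4 -0.5]
(479, 33, 220, 1.65) -> [0.0755, -0.1467, 0.0079] [0.0, -0.1, 0.0]
(479, 33, 140, 1.65) -> [0.0754, -0.1467, 0.0879] [0.0, -0.1, 0.0]
```

Emit:
servo_tool:
  fingers: [0.06, 0.06, 0.06, 0.06, 0.06, 0.06, 0.06]
  linear:
    - [0.0755, -0.1467, 0.008]
    - [0.0755, -0.1467, 0.008]
    - [0.0755, -0.1467, 0.008]
    - [0.0755, -0.1467, 0.008]
    - [0.0755, -0.1467, 0.04]
    - [0.0755, -0.1467, 0.065]
    - [0.0755, -0.1467, 0.065]
  rotation:
    - [0, 0, 0]
    - [0, 0, 0]
    - [0, 0, 0]
    - [0, 0, 0]
    - [0, 0, 0]
    - [0, 0, 0]
    - [0, 0, 0]

```text
time: 2.0
tool_pos: [475.7, 31.1, 158.7]
tcp_rot: [-180.0, 0.4, 1.7]
ft_force: [-0.3, 0.3, 0.5]
finger_gap: 60.0
grip_force: 0.0
```

Emit:
servo_tool:
  fingers: [0.06, 0.06, 0.06, 0.0, 0.0, 0.0, 0.0, 0.0]
  linear:
    - [0, 0, 0.012]
    - [0, 0, 0.023]
    - [0, 0, 0.023]
    - [0, 0, 0.023]
    - [0, 0, 0.023]
    - [0, 0, 0.023]
    - [0, 0, 0.023]
    - [0, 0, 0.023]
  rotation:
    - [0, 0, 0]
    - [0, 0, 0]
    - [0, 0, 0]
    - [0, 0, 0]
    - [0, 0, 0]
    - [0, 0, 0]
    - [0, 0, 0]
    - [0, 0, 0]

```text
time: 2.8
tool_pos: [478.9, 34.8, 140.7]
tcp_rot: [-179.6, -0.1, 1.7]
ft_force: [-1.3, 21.6, 3.4]
finger_gap: 13.9
grip_force: 41.4
```

Emit:
servo_tool:
  fingers: [0.0, 0.0, 0.0, 0.0, 0.0, 0.0]
  linear:
    - [0, -0.003, 0]
    - [0.0082, -0.003, -0.0057]
    - [0.0205, -0.003, -0.0143]
    - [0.0328, -0.003, -0.0229]
    - [0.041, -0.003, -0.0287]
    - [0.041, -0.003, -0.0287]
  rotation:
    - [0, 0, 0]
    - [0, 0, 0]
    - [0, 0, 0]
    - [0, 0, 0]
    - [0, 0, 0]
    - [0, 0, 0]

```text
time: 3.4
tool_pos: [519.7, 36.2, 169.3]
tcp_rot: [-179.9, 0.0, 1.7]
ft_force: [-5.4, 4.4, 4.7]
finger_gap: 13.7
grip_force: 42.5
```

Emit:
servo_tool:
  fingers: [0.0, 0.0, 0.0, 0.0, 0.0, 0.0, 0.0, 0.0, 0.0, 0.0]
  linear:
    - [0.0164, 0, -0.0115]
    - [0.0369, 0, -0.0258]
    - [0.0574, 0, -0.0402]
    - [0.0779, 0, -0.0545]
    - [0.0984, 0, -0.0689]
    - [0.1189, 0, -0.0832]
    - [0.1394, 0, -0.0976]
    - [0.1599, 0, -0.1119]
    - [0.1763, 0, -0.1234]
    - [0.1845, 0, -0.1291]
  rotation:
    - [0, 0, 0]
    - [0, 0, 0]
    - [0, 0, 0]
    - [0, 0, 0]
    - [0, 0, 0]
    - [0, 0, 0]
    - [0, 0, 0]
    - [0, 0, 0]
    - [0, 0, 0]
    - [0, 0, 0]

```text
time: 4.4
tool_pos: [704.1, 41.7, 298.5]
tcp_rot: [-179.9, 0.1, 1.7]
ft_force: [-9.1, 3.8, 3.0]
finger_gap: 13.6
grip_force: 43.3
```

Emit:
servo_tool:
  fingers: [0.06, 0.06, 0.06, 0.06, 0.06, 0.06, 0.06, 0.06, 0.06, 0.06]
  linear:
    - [0, 0, 0]
    - [0, 0, 0]
    - [0, 0, 0]
    - [0, 0, -0.03]
    - [0, 0, -0.06]
    - [0, 0, -0.06]
    - [-0.05, 0.03, -0.06]
    - [-0.09, 0.06, -0.06]
    - [-0.12, 0.1, -0.06]
    - [-0.15, 0.14, -0.06]
  rotation:
    - [0, 0, 0]
    - [0, 0, 0]
    - [0, 0, 0]
    - [0, 0, 0]
    - [0, 0, 0]
    - [0, 0, 0]
    - [0, 0, 0]
    - [0, 0, 0]
    - [0, 0, 0]
    - [0, 0, 0]

```text
time: 5.4
tool_pos: [560.6, -97.8, 356.8]
tcp_rot: [180.0, 0.0, 1.7]
ft_force: [1.3, -0.6, 0.5]
finger_gap: 60.1
grip_force: 0.0
```

Emit:
servo_tool:
  fingers: [0.06, 0.06, 0.06, 0.06, 0.06, 0.06, 0.06]
  linear:
    - [-0.13, 0.22, 0.08]
    - [-0.13, 0.22, 0.08]
    - [-0.13, 0.22, 0.08]
    - [-0.13, 0.22, 0.08]
    - [-0.13, 0.22, 0.08]
    - [-0.13, 0.22, 0.08]
    - [-0.13, 0.22, 0.08]
  rotation:
    - [0, 0, 0]
    - [0, 0, 0]
    - [0, 0, 0]
    - [0, 0, 0]
    - [0, 0, 0]
    - [0, 0, 0]
    - [0, 0, 0]

```text
time: 6.1
tool_pos: [436.4, -322.5, 275.4]
tcp_rot: [-179.9, 0.1, 1.4]
ft_force: [0.3, 0.7, -0.7]
finger_gap: 60.3
grip_force: 0.0
```

```bash
python3 - <<'E'
from h import *
s=snap('top')
f=s['frame'][:,:,::-1]
a=cv2.resize(f[125:245,165:445],None,fx=2.85,fy=2.85,interpolation=cv2.INTER_CUBIC)
a=cv2.convertScaleAbs(a,alpha=1.3)
cv2.imwrite('pics/c3.png',a)
to()
E
```

```text
t6.2 at [ 437.7 -321.3  276.3] rot [-1.799e+02  1.000e-01  1.500e+00] j1,j6 [-42.  47.] gap 60.0 grip 0.0 F [0.2 0.6 0.5]
```

View pics/c3.png

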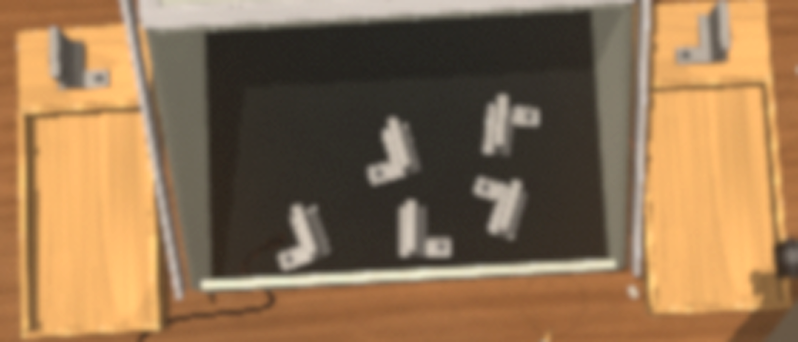

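The open cabinet holds five brackets, in crop pixels:
- **Left-hand:** A (305,235), B (395,150), C (505,125).
- **Right-hand:** D (502,207), E (415,230).

The left tray's sample is right-hand and the right tray's sample is left-hand. Next I'll fit the poses.

```bash
cat > fit.py <<'E'
from h import *
from scipy.optimize import minimize
def box(x0,x1,y0,y1,z0,z1): return np.array([[x,y,z] for x in(x0,x1) for y in(y0,y1) for z in(z0,z1)],float)
def parts(h): return [box(-30,22,-14,14,0,6),box(-30,22,-5,5,0,56),box(-30,-12,*sorted((0,40*h)),0,6)]
K=6
def render(s,p,h,z0,win):
    u0,v0,w,hh=win; m=np.zeros((hh*K,w*K),np.uint8); c,sn=np.cos(np.radians(p[2])),np.sin(np.radians(p[2]))
    for b in parts(h):
        P=np.c_[p[0]+c*b[:,0]-sn*b[:,1],p[1]+sn*b[:,0]+c*b[:,1],b[:,2]+z0]
        q=(proj(s,P)+.5-[u0,v0])*K-.5
        cv2.fillConvexPoly(m,cv2.convexHull(np.round(q*16).astype(np.int32)),1,shift=4)
    return cv2.GaussianBlur(cv2.resize(m.astype(np.float32),(w,hh),interpolation=cv2.INTER_AREA),(0,0),.8)
def fit(s,p0,h,z0=4,thr=True,n=None):
    u,v=proj(s,[p0[0],p0[1],z0+20])[0]; win=(int(u)-20,int(v)-20,40,40)
    g=s['frame'][win[1]:win[1]+40,win[0]:win[0]+40].astype(float).mean(2)
    g=np.clip((g-50)/(125-50),0,1)
    def cost(p):
        m=render(s,p,h,z0,win); k=cv2.dilate((m>.02).astype(np.uint8),np.ones((7,7)))>0
        return ((m-g)[k]**2).mean()+ .0001*0
    best=min((minimize(cost,np.array(p0,float)+[dx,dy,da],method='Nelder-Mead',options=dict(initial_simplex=np.array(p0,float)+[dx,dy,da]+np.array([[0,0,0],[8,0,0],[0,8,0],[0,0,10]]),xatol=.1,fatol=1e-6)) for dx,dy,da in((0,0,0),(0,0,20),(0,0,-20))),key=lambda o:o.fun)
    return best.x,best.fun
E
cat > look.py <<'E'
from fit import *
import sys,json
I=json.load(open('br.json'))
s=snap('top')
for k in (sys.argv[1] if len(sys.argv)>1 else ''.join(I)):
    p0,h=I[k]; p,c=fit(s,p0,h); a=np.array(p0)
    ch={1:'LH',-1:'RH'}[h]; o,co=fit(s,[p[0],p[1],p[2]],-h)
    print(k,ch,p.round(1),'cost %.4f'%c,'other hand %.4f'%co, 'moved',(p-a).round(1)); I[k][0]=p.tolist()
json.dump(I,open('br.json','w'))
E
python3 - <<'E'
from h import *; import json
s=snap('top')
I={}
for k,u,v,yw,h in(('A',308,235,12,1),('B',398,150,12,1),('C',500,128,178,1),('D',508,205,165,-1),('E',412,230,0,-1)):
    p=ray(s,165+u/2.85,125+v/2.85,30); I[k]=[[p[0],p[1],yw],h]
json.dump(I,open('br.json','w')); print(s['frame'][160:215:10,250:350:10].mean(2).astype(int)); print(I)
E
python3 look.py
```

```text
[[ 30  36  34  35  33  34  34  34  34 128]
 [ 35  34  34  34  33 104  35  34  34 138]
 [ 34  35  34  33  33  62  73  33  33  37]
 [ 36  35  35  32  32  38  34  33  53 131]
 [ 36  35 140  33  32  33 119  32  33 138]
 [ 37  30 121  54  34  34 118 111  34  33]]
{'A': [[np.float64(494.8672801355067), np.float64(135.8996995289424), 12], 1], 'B': [[np.float64(581.8470409120415), np.float64(41.05342659229636), 12], 1], 'C': [[np.float64(602.4808506672731), np.float64(-65.92934210839987), 178], 1], 'D': [[np.float64(521.236694235279), np.float64(-71.85062855859071), 165], -1], 'E': [[np.float64(497.54973031942745), np.float64(28.044247777163108), 0], -1]}
A LH [505.5 141.   17.3] cost 0.0743 other hand 0.1177 moved [10.7  5.1  5.3]
B LH [590.4  43.2  15.8] cost 0.0182 other hand 0.0957 moved [8.5 2.2 3.8]
C LH [604.6 -62.4 169. ] cost 0.0183 other hand 0.1071 moved [ 2.1  3.5 -9. ]
D RH [515.9 -68.  161.7] cost 0.0128 other hand 0.0774 moved [-5.3  3.8 -3.3]
E RH [504.4  30.1  -0.9] cost 0.0334 other hand 0.1248 moved [ 6.8  2.  -0.9]
```

```bash
python3 - <<'E'
t=open('fit.py').read()
t=t.replace("g=np.clip((g-50)/(125-50),0,1)","g=np.clip((g-45)/(105-45),0,1); vv,uu=np.mgrid[win[1]:win[1]+40,win[0]:win[0]+40]; ok=(vv<240.1-.0512*uu-5.5)|(uu<228)|(uu>388)")
t=t.replace("np.ones((7,7)))>0","np.ones((7,7)))>0; k&=ok")
open('fit.py','w').write(t)
E
python3 look.py
python3 - <<'E'
from fit import *; import json
s=snap('top'); I=json.load(open('br.json'))
f=s['frame'][:,:,::-1]; S=5
a=cv2.resize(f[150:228,250:350],None,fx=S,fy=S,interpolation=cv2.INTER_NEAREST)
for k,(p,h) in I.items():
    c,sn=np.cos(np.radians(p[2])),np.sin(np.radians(p[2]))
    for b in parts(h):
        P=np.c_[p[0]+c*b[:,0]-sn*b[:,1],p[1]+sn*b[:,0]+c*b[:,1],b[:,2]+4]
        q=(proj(s,P)+.5-[250,150])*S
        cv2.polylines(a,[cv2.convexHull(q.astype(np.int32))],True,(0,0,255) if h>0 else (0,255,0),1)
cv2.imwrite('pics/c4.png',a)
E
```

```text
A LH [502.9 141.1  20.3] cost 0.0285 other hand 0.1215 moved [-2.7  0.1  3. ]
B LH [590.4  43.2  15.8] cost 0.0116 other hand 0.1027 moved [0. 0. 0.]
C LH [604.2 -62.5 169.8] cost 0.0120 other hand 0.1068 moved [-0.4 -0.1  0.7]
D RH [515.9 -68.3 161.7] cost 0.0069 other hand 0.0819 moved [ 0.  -0.2  0. ]
E RH [504.4  30.5  -0.8] cost 0.0247 other hand 0.1169 moved [0.  0.4 0.2]
```

View pics/c4.png

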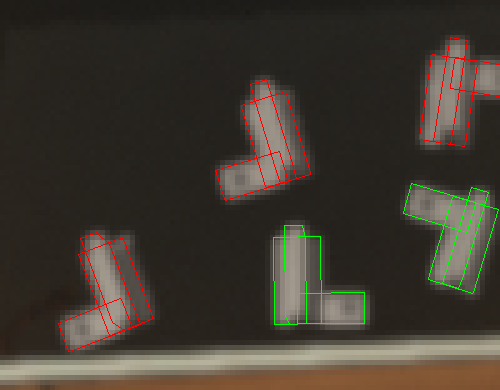

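The overlays match all five brackets. Now I'll measure the trays.

```bash
python3 - <<'E'
from h import *
s=snap('top'); f=s['frame'][:,:,::-1]
a=np.hstack([cv2.resize(f[130:248,c:c+60],None,fx=5,fy=5,interpolation=cv2.INTER_CUBIC) for c in(167,387)])
cv2.imwrite('pics/c5.png',cv2.convertScaleAbs(a,alpha=1.3))
E
```

```text
(no output)
```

View pics/c5.png

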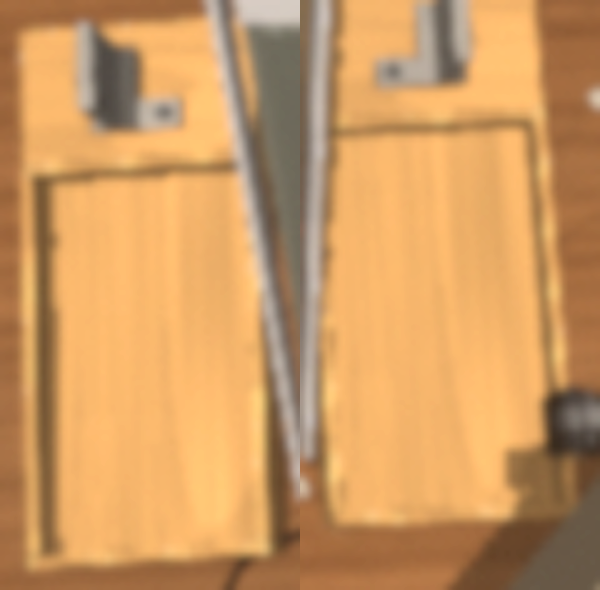

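The left tray (first panel) has its inner rim at about (36,177) back, (30,569) outer front left and (276,553) outer front right. The right tray has its back inner corner at (530,123), front edge (330,525)–(575,512). Both are free of obstacles.

```bash
python3 - <<'E'
from h import *
s=snap('top')
L=lambda x,y,z=30:ray(s,167+x/5-.4,130+y/5-.4,z).round(1)[:2]
R=lambda x,y,z=30:ray(s,387+(x-300)/5-.4,130+y/5-.4,z).round(1)[:2]
print('L outer front',L(29,569),L(276,553),' outer left back(ledge)',L(19,30),' inner back-left',L(36,177),'inner floor back-left',L(52,181,6),'floor front-left',L(58,550,6),'back inner right',L(235,165))
print('R outer front',R(328,524),R(577,512),'inner back right',R(530,123),'inner back left',R(335,130),' outer right mid',R(555,270),'outer left mid',R(328,290))
E
```

```text
L outer front [395.7 432.9] [402.  287.2]  outer left back(ledge) [721.7 447.1]  inner back-left [630.3 434.5] inner floor back-left [632.9 433.8] floor front-left [407.2 424.9] back inner right [634.5 314. ]
R outer front [ 408.1 -210.6] [ 411.9 -354.8] inner back right [ 643.  -341.1] inner back left [ 641.8 -225.4]  outer right mid [ 554.2 -350.6] outer left mid [ 545.5 -216.9]
```

```bash
python3 - <<'E'
t=open('h.py').read()
t=t.replace("for x,y,z,yw in ts:","for x,y,z,yw,*ti in ts:").replace("[180,0,yw]","[180,ti[0] if ti else 0,yw]").replace("print((x,y,z,yw)","print((x,y,z,yw,*ti)")
open('h.py','w').write(t)
E
python3 -c "
from h import *
to((592,-61,230,-10.2,-10),(604,-62.5,38,-10.2,-10))"
```

```text
t6.5 at [ 439.8 -320.   278. ] rot [180.   -0.    1.8] j1,j6 [-41.  47.] gap 60.0 grip 0.0 F [0.3 0.1 0.3]
(592, -61, 230, -10.2, -10) -> [0.1601, -0.2542, 0.0479] [-1.0, 9.9, 11.9]
(604, -62.5, 38, -10.2, -10) -> [0.1719, -0.2525, 0.24] [-1.0, 9.9, 11.9]
```

Emit:
servo_tool:
  fingers: [0.055, 0.055, 0.055, 0.055, 0.055, 0.055, 0.055, 0.055]
  linear:
    - [0.16, -0.254, 0.048]
    - [0.16, -0.254, 0.048]
    - [0.16, -0.254, 0.048]
    - [0.16, -0.254, 0.048]
    - [0.16, -0.254, 0.048]
    - [0.16, -0.254, 0.048]
    - [0.16, -0.254, 0.048]
    - [0.162, -0.254, 0.08]
  rotation:
    - [-1, 9.9, 11.9]
    - [-1, 9.9, 11.9]
    - [-1, 9.9, 11.9]
    - [-1, 9.9, 11.9]
    - [-1, 9.9, 11.9]
    - [-1, 9.9, 11.9]
    - [-1, 9.9, 11.9]
    - [-1, 9.9, 11.9]
  force: 50

```text
time: 7.25
tool_pos: [597.3, -60.0, 202.5]
tcp_rot: [-180.0, -10.4, -10.0]
ft_force: [1.0, -1.1, -0.0]
finger_gap: 55.1
grip_force: 0.0
```

```bash
python3 -c "
from h import *
to((604,-62.5,100,-10.2,-10),(604,-62.5,60,-10.2,-10),(604,-62.5,38,-10.2,-10))"
```

```text
t7.2 at [597.3 -60.  202.5] rot [-180.   -10.4  -10. ] j1,j6 [-11.  89.] gap 55.1 grip 0.0 F [ 1.  -1.1 -0. ]
(604, -62.5, 100, -10.2, -10) -> [-0.0116, 0.0014, 0.1021] [-0.1, -0.4, 0.2]
(604, -62.5, 60, -10.2, -10) -> [-0.0189, 0.0014, 0.1414] [-0.1, -0.4, 0.2]
(604, -62.5, 38, -10.2, -10) -> [-0.0229, 0.0014, 0.163] [-0.1, -0.4, 0.2]
```

Emit:
servo_tool:
  fingers: [0.055, 0.055, 0.055, 0.055, 0.055, 0.0, 0.0, 0.0, 0.0, 0.0]
  linear:
    - [-0.004, 0.0014, 0.045]
    - [-0.01, 0.0014, 0.09]
    - [-0.016, 0.0014, 0.125]
    - [-0.021, 0.0014, 0.15]
    - [-0.0225, 0.0014, 0.16]
    - [-0.0225, 0.0014, 0.16]
    - [-0.0225, 0.0014, 0.16]
    - [-0.0225, 0.0014, 0.16]
    - [-0.0225, 0.0014, 0.16]
    - [-0.0225, 0.0014, 0.16]
  rotation:
    - [0, 0, 0]
    - [0, 0, 0]
    - [0, 0, 0]
    - [0, 0, 0]
    - [0, 0, 0]
    - [0, 0, 0]
    - [0, 0, 0]
    - [0, 0, 0]
    - [0, 0, 0]
    - [0, 0, 0]

```text
time: 8.25
tool_pos: [600.6, -64.8, 38.6]
tcp_rot: [-180.0, -10.2, -10.3]
ft_force: [-0.8, 0.1, 7.2]
finger_gap: 9.6
grip_force: 50.0
```

```bash
python3 -c "
from h import *
to((585,-62,230,-10.2,-10),(596,-267,230,1.2))"
```

```text
t8.2 at [600.6 -64.8  38.6] rot [-180.   -10.2  -10.3] j1,j6 [-11.  89.] gap 9.6 grip 50.0 F [-0.8  0.1  7.2]
(585, -62, 230, -10.2, -10) -> [0.0182, -0.0001, -0.1912] [-0.0, -0.2, -0.1]
(596, -267, 230, 1.2) -> [0.0648, 0.1997, -0.1829] [1.0, -10.1, -11.4]
```

```bash
python3 -c "
from h import *
to((590,-62,130,-10.2,-10),(580,-62,230,-10.2,-10),(595,-266,230,1.2,-10),(595,-266,120,1.2,-10))"
```

```text
t8.2 at [600.6 -64.8  38.6] rot [-180.   -10.2  -10.3] j1,j6 [-11.  89.] gap 9.6 grip 50.0 F [-0.8  0.1  7.2]
(590, -62, 130, -10.2, -10) -> [0.0054, -0.0009, -0.0919] [-0.0, -0.2, -0.1]
(580, -62, 230, -10.2, -10) -> [0.0134, 0.0008, -0.1921] [-0.0, -0.2, -0.1]
(595, -266, 230, 1.2, -10) -> [0.0637, 0.1989, -0.1831] [2.0, -0.2, -11.3]
(595, -266, 120, 1.2, -10) -> [0.0442, 0.1989, -0.0749] [2.0, -0.2, -11.3]
```

Emit:
servo_tool:
  fingers: [0.0, 0.0, 0.0, 0.0, 0.0, 0.0, 0.0, 0.0, 0.0, 0.0]
  linear:
    - [0.002, 0, -0.04]
    - [0.0054, 0, -0.09]
    - [0.009, 0, -0.14]
    - [0.0134, 0, -0.185]
    - [0.02, 0.04, -0.192]
    - [0.035, 0.085, -0.19]
    - [0.045, 0.13, -0.187]
    - [0.055, 0.17, -0.185]
    - [0.0637, 0.199, -0.183]
    - [0.0637, 0.199, -0.183]
  rotation:
    - [0, 0, 0]
    - [0, 0, 0]
    - [0, 0, 0]
    - [0, 0, 0]
    - [0.5, 0, -3]
    - [1, 0, -6]
    - [1.5, -0.2, -9]
    - [2, -0.2, -11.3]
    - [2, -0.2, -11.3]
    - [2, -0.2, -11.3]

```text
time: 9.25
tool_pos: [593.4, -270.2, 227.7]
tcp_rot: [180.0, -9.8, 1.0]
ft_force: [-0.4, 0.2, -0.8]
finger_gap: 9.5
grip_force: 51.9
```

```bash
python3 -c "
from h import *
to((595,-266,90,1.2,-10),(595,-266,42,1.2,-10))"
```

```text
t9.2 at [ 593.4 -270.2  227.7] rot [180.   -9.8   1. ] j1,j6 [-32.  56.] gap 9.5 grip 51.9 F [-0.4  0.2 -0.8]
(595, -266, 90, 1.2, -10) -> [-0.0218, -0.0042, 0.136] [0.1, 0.2, -0.2]
(595, -266, 42, 1.2, -10) -> [-0.0299, -0.0042, 0.1833] [0.1, 0.2, -0.2]
```

Emit:
servo_tool:
  fingers: [0.0, 0.0, 0.0, 0.0, 0.0, 0.0, 0.0]
  linear:
    - [-0.006, -0.004, 0.045]
    - [-0.014, -0.004, 0.09]
    - [-0.0218, -0.004, 0.13]
    - [-0.027, -0.004, 0.165]
    - [-0.0295, -0.004, 0.18]
    - [-0.0295, -0.004, 0.18]
    - [-0.0295, -0.004, 0.18]
  rotation:
    - [0, 0, 0]
    - [0, 0, 0]
    - [0, 0, 0]
    - [0, 0, 0]
    - [0, 0, 0]
    - [0, 0, 0]
    - [0, 0, 0]

```text
time: 9.95
tool_pos: [596.2, -261.9, 46.5]
tcp_rot: [-180.0, -9.8, 1.2]
ft_force: [1.3, -0.7, 0.2]
finger_gap: 9.4
grip_force: 51.9
```

Emit:
servo_tool:
  fingers: [0.0, 0.0, 0.055, 0.055, 0.055, 0.055, 0.055, 0.055, 0.055, 0.055]
  linear:
    - [-0.0005, 0, 0.003]
    - [-0.001, 0, 0.0055]
    - [-0.001, 0, 0.0055]
    - [-0.001, 0, 0.0055]
    - [-0.001, 0, 0.0055]
    - [0, 0, -0.02]
    - [0, 0, -0.065]
    - [0, 0, -0.11]
    - [0, 0, -0.16]
    - [0, 0, -0.19]
  rotation:
    - [0, 0, 0]
    - [0, 0, 0]
    - [0, 0, 0]
    - [0, 0, 0]
    - [0, 0, 0]
    - [0, 0, 0]
    - [0, 0, 0]
    - [0, 0, 0]
    - [0, 0, 0]
    - [0, 0, 0]

```text
time: 10.95
tool_pos: [563.8, -263.4, 237.2]
tcp_rot: [179.9, -10.0, 1.2]
ft_force: [0.2, -0.3, 0.9]
finger_gap: 55.0
grip_force: 0.0
```

```bash
python3 look.py ABDE; python3 -c "
from h import *
s=snap('top','t1.png'); f=s['frame'][:,:,::-1]
cv2.imwrite('pics/c6.png',cv2.resize(f[120:245,160:460],None,fx=2.6,fy=2.6,interpolation=cv2.INTER_CUBIC))
import json; p=json.load(open('br.json'))['B'][0]; print(p)
to((570,p[1],230,p[2],-10),(p[0]-4,p[1],110,p[2],-10),(p[0]-4,p[1],38,p[2],-10))"
```

```text
A LH [502.9 141.1  20.3] cost 0.0289 other hand 0.1217 moved [-0. -0. -0.]
B LH [590.4  43.2  15.8] cost 0.0119 other hand 0.1028 moved [0. 0. 0.]
D RH [515.9 -68.2 161.6] cost 0.0070 other hand 0.0817 moved [-0.   0.1 -0.1]
E RH [504.4  30.5  -0.8] cost 0.0250 other hand 0.1196 moved [0. 0. 0.]
[590.3716178119042, 43.2208372178885, 15.76921377811195]
t11.1 at [ 565.4 -264.4  239.7] rot [179.7 -10.3   1.2] j1,j6 [-33.  55.] gap 55.0 grip 0.0 F [ 0.1 -0.4 -0.5]
(570, 43.2208372178885, 230, 15.76921377811195, -10) -> [0.0094, -0.3075, 0.0101] [2.8, -0.2, -14.3]
(586.3716178119042, 43.2208372178885, 110, 15.76921377811195, -10) -> [0.0041, -0.3078, 0.1311] [2.8, -0.2, -14.3]
(586.3716178119042, 43.2208372178885, 38, 15.76921377811195, -10) -> [-0.0088, -0.3082, 0.2019] [2.8, -0.2, -14.3]
```

View pics/c6.png

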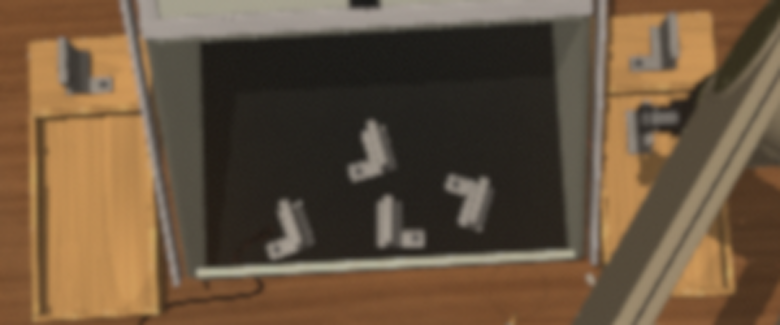

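The crop shows C released in the far end of the right tray, mostly behind the arm, with the four others undisturbed. Next is B.

Emit:
servo_tool:
  fingers: [0.055, 0.055, 0.055, 0.055, 0.055, 0.055, 0.055, 0.055, 0.055, 0.055]
  linear:
    - [0.002, -0.04, 0.005]
    - [0.004, -0.09, 0.01]
    - [0.006, -0.14, 0.01]
    - [0.008, -0.19, 0.01]
    - [0.009, -0.24, 0.01]
    - [0.0094, -0.285, 0.01]
    - [0.009, -0.307, 0.03]
    - [0.007, -0.3077, 0.075]
    - [0.005, -0.3078, 0.12]
    - [0.0045, -0.3078, 0.131]
  rotation:
    - [0.5, 0, -3]
    - [1, 0, -6]
    - [1.5, 0, -9]
    - [2, 0, -12]
    - [2.8, -0.2, -14.3]
    - [2.8, -0.2, -14.3]
    - [2.8, -0.2, -14.3]
    - [2.8, -0.2, -14.3]
    - [2.8, -0.2, -14.3]
    - [2.8, -0.2, -14.3]

```text
time: 12.05
tool_pos: [578.8, 46.5, 97.1]
tcp_rot: [-179.4, -9.0, 15.7]
ft_force: [-1.6, -0.7, -0.7]
finger_gap: 55.0
grip_force: 0.0
```

```bash
python3 -c "
from h import *
to((586.4,43.2,38,15.8,-10))"
```

```text
t12.1 at [578.8  46.5  97.1] rot [-179.4   -9.    15.7] j1,j6 [-3. 70.] gap 55.0 grip 0.0 F [-1.6 -0.7 -0.7]
(586.4, 43.2, 38, 15.8, -10) -> [-0.0029, 0.0059, 0.0594] [-0.6, 1.0, -0.1]
```

Emit:
servo_tool:
  fingers: [0.055, 0.055, 0.055, 0.055, 0.055, 0.0, 0.0, 0.0, 0.0, 0.0]
  linear:
    - [-0.002, 0, 0.01]
    - [-0.007, 0, 0.04]
    - [-0.011, 0, 0.06]
    - [-0.0125, 0, 0.069]
    - [-0.0125, 0, 0.069]
    - [-0.0125, 0, 0.069]
    - [-0.0125, 0, 0.069]
    - [-0.0125, 0, 0.069]
    - [-0.0125, 0, 0.069]
    - [-0.0125, 0, 0.069]
  rotation:
    - [0, 0, 0]
    - [0, 0, 0]
    - [0, 0, 0]
    - [0, 0, 0]
    - [0, 0, 0]
    - [0, 0, 0]
    - [0, 0, 0]
    - [0, 0, 0]
    - [0, 0, 0]
    - [0, 0, 0]

```text
time: 13.05
tool_pos: [583.7, 45.9, 35.8]
tcp_rot: [-179.6, -9.8, 15.7]
ft_force: [-0.3, -1.3, 6.2]
finger_gap: 9.2
grip_force: 49.7
```

```bash
python3 -c "
from h import *
to((575,43,130,15.8,-10),(565,40,230,15.8,-10),(526,-293,230,1.2,-10),(526,-293,90,1.2,-10))"
```

```text
t13.1 at [583.7  45.9  35.8] rot [-179.6   -9.8   15.7] j1,j6 [-3. 70.] gap 9.2 grip 49.7 F [-0.3 -1.3  6.2]
(575, 43, 130, 15.8, -10) -> [0.0069, -0.0002, -0.0944] [-0.4, 0.2, -0.1]
(565, 40, 230, 15.8, -10) -> [0.0136, -0.0006, -0.1947] [-0.4, 0.2, -0.1]
(526, -293, 230, 1.2, -10) -> [-0.1123, 0.3092, -0.2184] [-2.9, 0.3, 14.3]
(526, -293, 90, 1.2, -10) -> [-0.136, 0.3101, -0.0805] [-2.9, 0.3, 14.3]
```

Emit:
servo_tool:
  fingers: [0.0, 0.0, 0.0, 0.0, 0.0, 0.0, 0.0, 0.0, 0.0, 0.0]
  linear:
    - [0.003, 0, -0.04]
    - [0.0065, 0, -0.085]
    - [0.01, 0, -0.135]
    - [0.013, 0, -0.18]
    - [0.005, 0.02, -0.195]
    - [-0.01, 0.065, -0.197]
    - [-0.028, 0.11, -0.2]
    - [-0.046, 0.155, -0.204]
    - [-0.064, 0.2, -0.208]
    - [-0.082, 0.24, -0.212]
  rotation:
    - [0, 0, 0]
    - [0, 0, 0]
    - [0, 0, 0]
    - [0, 0, 0]
    - [0, 0, 0]
    - [-0.5, 0, 3]
    - [-1, 0, 6]
    - [-2, 0, 9]
    - [-2.5, 0.3, 12]
    - [-2.9, 0.3, 14.3]

```text
time: 14.05
tool_pos: [535.3, -219.8, 227.6]
tcp_rot: [180.0, -9.9, 1.1]
ft_force: [0.6, -0.8, -1.8]
finger_gap: 9.7
grip_force: 49.1
```

```bash
python3 -c "
from h import *
to((526,-293,200,1.2,-10),(526,-293,100,1.2,-10),(526,-293,45,1.2,-10))"
```

```text
t14.1 at [ 535.3 -219.8  227.6] rot [180.   -9.9   1.1] j1,j6 [-30.  58.] gap 9.7 grip 49.1 F [ 0.6 -0.8 -1.8]
(526, -293, 200, 1.2, -10) -> [-0.0153, 0.073, 0.0254] [0.0, 0.1, -0.1]
(526, -293, 100, 1.2, -10) -> [-0.0324, 0.073, 0.1239] [0.0, 0.1, -0.1]
(526, -293, 45, 1.2, -10) -> [-0.0418, 0.0729, 0.1781] [0.0, 0.1, -0.1]
```

Emit:
servo_tool:
  fingers: [0.0, 0.0, 0.0, 0.0, 0.0, 0.0, 0.0, 0.0, 0.0]
  linear:
    - [-0.006, 0.03, 0.005]
    - [-0.015, 0.065, 0.025]
    - [-0.022, 0.073, 0.065]
    - [-0.03, 0.073, 0.11]
    - [-0.036, 0.073, 0.145]
    - [-0.04, 0.073, 0.165]
    - [-0.0415, 0.073, 0.176]
    - [-0.0415, 0.073, 0.176]
    - [-0.0415, 0.073, 0.176]
  rotation:
    - [0, 0, 0]
    - [0, 0, 0]
    - [0, 0, 0]
    - [0, 0, 0]
    - [0, 0, 0]
    - [0, 0, 0]
    - [0, 0, 0]
    - [0, 0, 0]
    - [0, 0, 0]

```text
time: 14.95
tool_pos: [527.6, -291.6, 48.3]
tcp_rot: [179.9, -9.9, 1.2]
ft_force: [0.3, -0.2, -0.6]
finger_gap: 9.7
grip_force: 49.1
```

Emit:
servo_tool:
  fingers: [0.0, 0.0, 0.0, 0.055, 0.055, 0.055, 0.055, 0.055, 0.055, 0.055]
  linear:
    - [-0.0008, 0, 0.005]
    - [-0.0016, 0, 0.0093]
    - [-0.0016, 0, 0.0093]
    - [-0.0016, 0, 0.0093]
    - [-0.0016, 0, 0.0093]
    - [-0.001, 0, 0.005]
    - [0, 0, -0.03]
    - [0, 0, -0.08]
    - [0, 0, -0.13]
    - [0, 0, -0.18]
  rotation:
    - [0, 0, 0]
    - [0, 0, 0]
    - [0, 0, 0]
    - [0, 0, 0]
    - [0, 0, 0]
    - [0, 0, 0]
    - [0, 0, 0]
    - [0, 0, 0]
    - [0, 0, 0]
    - [0, 0, 0]

```text
time: 15.95
tool_pos: [495.4, -291.5, 226.6]
tcp_rot: [180.0, -9.9, 1.2]
ft_force: [-0.0, 0.8, -0.5]
finger_gap: 55.1
grip_force: 0.0
```

```bash
python3 look.py ADE; python3 -c "
from h import *
s=snap('top','t2.png')
import json; p=json.load(open('br.json'))['A'][0]
to((p[0],p[1],230,p[2]),(p[0],p[1],110,p[2]),(p[0],p[1],38,p[2]))"
```

```text
A LH [502.9 141.1  20.3] cost 0.0286 other hand 0.1215 moved [-0. -0.  0.]
D RH [515.9 -68.2 161.7] cost 0.0069 other hand 0.0816 moved [-0. -0.  0.]
E RH [504.4  30.5  -0.8] cost 0.0248 other hand 0.1172 moved [0. 0. 0.]
t16.1 at [ 498.8 -294.5  234.8] rot [179.4 -10.5   1.3] j1,j6 [-39.  48.] gap 55.0 grip 0.0 F [ 1.1 -0.2  0.8]
(502.85279708152734, 141.10691890515182, 230, 20.347415903728987) -> [0.0127, -0.4355, 0.0029] [2.3, -10.3, -19.1]
(502.85279708152734, 141.10691890515182, 110, 20.347415903728987) -> [-0.0092, -0.4367, 0.1209] [2.3, -10.3, -19.1]
(502.85279708152734, 141.10691890515182, 38, 20.347415903728987) -> [-0.0223, -0.4374, 0.1916] [2.3, -10.3, -19.1]
```

Emit:
servo_tool:
  fingers: [0.055, 0.055, 0.055, 0.055, 0.055, 0.055, 0.055, 0.055, 0.055, 0.055]
  linear:
    - [0.001, -0.04, 0]
    - [0.003, -0.09, 0]
    - [0.004, -0.14, 0.001]
    - [0.005, -0.19, 0.001]
    - [0.007, -0.24, 0.002]
    - [0.009, -0.29, 0.002]
    - [0.011, -0.335, 0.003]
    - [0.012, -0.38, 0.003]
    - [0.0127, -0.415, 0.003]
    - [0.0127, -0.4355, 0.003]
  rotation:
    - [0, 0, 0]
    - [0.3, -2, -3]
    - [0.7, -4, -6]
    - [1, -6, -10]
    - [1.5, -8, -13]
    - [2, -9, -16]
    - [2.3, -10.3, -19.1]
    - [2.3, -10.3, -19.1]
    - [2.3, -10.3, -19.1]
    - [2.3, -10.3, -19.1]

```text
time: 17.05
tool_pos: [499.6, 146.8, 223.9]
tcp_rot: [-179.3, 0.4, 20.5]
ft_force: [-0.4, -1.2, 0.5]
finger_gap: 55.3
grip_force: 0.0
```

```bash
python3 -c "
from h import *
to((502.9,141.1,110,20.3),(502.9,141.1,38,20.3))"
```

```text
t17.1 at [499.6 146.8 223.9] rot [-179.3    0.4   20.5] j1,j6 [10. 80.] gap 55.3 grip 0.0 F [-0.4 -1.2  0.5]
(502.9, 141.1, 110, 20.3) -> [0.0019, 0.008, 0.1138] [-0.7, 0.4, 0.2]
(502.9, 141.1, 38, 20.3) -> [0.0024, 0.0089, 0.1858] [-0.7, 0.4, 0.2]
```

Emit:
servo_tool:
  fingers: [0.055, 0.055, 0.055, 0.055, 0.055, 0.055, 0.055]
  linear:
    - [0, 0, 0.03]
    - [0, 0, 0.075]
    - [0, 0, 0.12]
    - [0, 0, 0.155]
    - [0, 0, 0.178]
    - [0, 0, 0.19]
    - [0, 0, 0.19]
  rotation:
    - [0, 0, 0]
    - [0, 0, 0]
    - [0, 0, 0]
    - [0, 0, 0]
    - [0, 0, 0]
    - [0, 0, 0]
    - [0, 0, 0]

```text
time: 17.75
tool_pos: [496.5, 145.5, 32.1]
tcp_rot: [-179.3, 0.6, 20.4]
ft_force: [-0.4, 0.2, -0.2]
finger_gap: 55.0
grip_force: 0.0
```

Emit:
servo_tool:
  fingers: [0.0, 0.0, 0.0, 0.0, 0.0]
  linear:
    - [0, 0, 0.001]
    - [0, 0, 0.001]
    - [0, 0, 0.001]
    - [0, 0, 0.001]
    - [0, 0, 0.001]
  rotation:
    - [0, 0, 0]
    - [0, 0, 0]
    - [0, 0, 0]
    - [0, 0, 0]
    - [0, 0, 0]

```text
time: 18.25
tool_pos: [499.4, 145.8, 34.3]
tcp_rot: [-179.3, 0.2, 20.4]
ft_force: [-0.2, -1.7, 7.2]
finger_gap: 9.1
grip_force: 49.5
```

```bash
python3 -c "
from h import *
to((503,141,230,20.3),(464,-293,230,1.2),(464,-293,100,1.2),(464,-293,45,1.2))"
```

```text
t18.2 at [499.4 145.8  34.3] rot [-179.3    0.2   20.4] j1,j6 [10. 80.] gap 9.1 grip 49.5 F [-0.2 -1.7  7.2]
(503, 141, 230, 20.3) -> [0.0009, 0.0035, -0.1957] [-0.7, 0.2, 0.1]
(464, -293, 230, 1.2) -> [-0.1869, 0.3967, -0.1995] [-0.6, 0.3, 19.2]
(464, -293, 100, 1.2) -> [-0.1864, 0.3982, -0.0695] [-0.6, 0.3, 19.2]
(464, -293, 45, 1.2) -> [-0.1862, 0.3988, -0.0145] [-0.6, 0.3, 19.2]
```

Emit:
servo_tool:
  fingers: [0.0, 0.0, 0.0, 0.0, 0.0, 0.0, 0.0, 0.0, 0.0, 0.0]
  linear:
    - [0, 0, -0.04]
    - [0, 0, -0.09]
    - [0, 0, -0.14]
    - [0, 0, -0.185]
    - [-0.014, 0.03, -0.197]
    - [-0.033, 0.07, -0.197]
    - [-0.053, 0.112, -0.197]
    - [-0.073, 0.154, -0.198]
    - [-0.093, 0.197, -0.198]
    - [-0.113, 0.24, -0.199]
  rotation:
    - [0, 0, 0]
    - [0, 0, 0]
    - [0, 0, 0]
    - [0, 0, 0]
    - [0, 0, 3]
    - [0, 0, 6]
    - [0, 0, 10]
    - [-0.3, 0.1, 14]
    - [-0.6, 0.3, 17]
    - [-0.6, 0.3, 19.2]

```text
time: 19.25
tool_pos: [477.1, -122.0, 229.7]
tcp_rot: [180.0, 0.2, 1.1]
ft_force: [0.8, 0.3, -1.6]
finger_gap: 9.2
grip_force: 49.0
```

```bash
python3 -c "
from h import *
to((464,-293,220,1.2),(464,-293,100,1.2),(464,-293,45,1.2))"
```

```text
t19.2 at [ 477.1 -122.   229.7] rot [180.    0.2   1.1] j1,j6 [-20.  69.] gap 9.2 grip 49.0 F [ 0.8  0.3 -1.6]
(464, -293, 220, 1.2) -> [-0.0164, 0.1707, 0.0098] [0.0, 0.2, -0.1]
(464, -293, 100, 1.2) -> [-0.016, 0.1707, 0.1298] [0.0, 0.2, -0.1]
(464, -293, 45, 1.2) -> [-0.0158, 0.1707, 0.1848] [0.0, 0.2, -0.1]
```

Emit:
servo_tool:
  fingers: [0.0, 0.0, 0.0, 0.0, 0.0, 0.0, 0.0, 0.0, 0.0, 0.0]
  linear:
    - [-0.004, 0.045, 0.002]
    - [-0.008, 0.09, 0.004]
    - [-0.013, 0.135, 0.007]
    - [-0.016, 0.165, 0.02]
    - [-0.016, 0.1707, 0.055]
    - [-0.016, 0.1707, 0.1]
    - [-0.016, 0.1707, 0.14]
    - [-0.016, 0.1707, 0.17]
    - [-0.016, 0.1707, 0.182]
    - [-0.016, 0.1707, 0.182]
  rotation:
    - [0, 0, 0]
    - [0, 0, 0]
    - [0, 0, 0]
    - [0, 0, 0]
    - [0, 0, 0]
    - [0, 0, 0]
    - [0, 0, 0]
    - [0, 0, 0]
    - [0, 0, 0]
    - [0, 0, 0]

```text
time: 20.25
tool_pos: [463.3, -290.5, 45.7]
tcp_rot: [-179.9, 0.4, 1.2]
ft_force: [-0.6, 0.5, -0.9]
finger_gap: 9.3
grip_force: 49.0
```

Emit:
servo_tool:
  fingers: [0.0, 0.0]
  linear:
    - [0, 0, 0.004]
    - [0, 0, 0.004]
  rotation:
    - [0, 0, 0]
    - [0, 0, 0]

```text
time: 20.45
tool_pos: [465.8, -292.3, 45.2]
tcp_rot: [179.9, 0.1, 1.2]
ft_force: [-0.4, 0.5, -1.5]
finger_gap: 9.2
grip_force: 49.0
```

Emit:
servo_tool:
  fingers: [0.0, 0.0, 0.0, 0.055, 0.055, 0.055, 0.055, 0.055, 0.055, 0.055]
  linear:
    - [0, 0, 0.004]
    - [0, 0, 0.0075]
    - [0, 0, 0.0075]
    - [0, 0, 0.0075]
    - [0, 0, 0.0075]
    - [0, 0, 0.0]
    - [0, 0, -0.04]
    - [0, 0, -0.09]
    - [0, 0, -0.14]
    - [0, 0, -0.185]
  rotation:
    - [0, 0, 0]
    - [0, 0, 0]
    - [0, 0, 0]
    - [0, 0, 0]
    - [0, 0, 0]
    - [0, 0, 0]
    - [0, 0, 0]
    - [0, 0, 0]
    - [0, 0, 0]
    - [0, 0, 0]

```text
time: 21.45
tool_pos: [465.3, -291.4, 231.6]
tcp_rot: [179.9, 0.2, 1.2]
ft_force: [1.2, -0.3, 0.5]
finger_gap: 55.4
grip_force: 0.0
```

```bash
python3 look.py DE; python3 -c "
from h import *
import json; p=json.load(open('br.json'))['D'][0]
to((p[0],p[1],230,p[2]-180),(p[0],p[1],110,p[2]-180),(p[0],p[1],38,p[2]-180))"
```

```text
D RH [515.9 -68.2 161.7] cost 0.0070 other hand 0.0816 moved [0. 0. 0.]
E RH [504.4  30.5  -0.8] cost 0.0252 other hand 0.1199 moved [0. 0. 0.]
t21.5 at [ 468.1 -293.5  240.7] rot [179.5  -0.3   1.2] j1,j6 [-37.  51.] gap 55.1 grip 0.0 F [ 2.3 -1.5  7. ]
(515.8716897373031, -68.19557805109488, 230, -18.33944227994118) -> [0.0524, -0.2243, 0.0092] [0.4, -0.4, 19.5]
(515.8716897373031, -68.19557805109488, 110, -18.33944227994118) -> [0.0517, -0.2253, 0.1292] [0.4, -0.4, 19.5]
(515.8716897373031, -68.19557805109488, 38, -18.33944227994118) -> [0.0512, -0.2259, 0.2012] [0.4, -0.4, 19.5]
```

Emit:
servo_tool:
  fingers: [0.055, 0.055, 0.055, 0.055, 0.055, 0.055, 0.055, 0.055, 0.055]
  linear:
    - [0.009, -0.04, 0]
    - [0.019, -0.08, 0]
    - [0.03, -0.125, 0]
    - [0.041, -0.17, 0]
    - [0.049, -0.205, 0.005]
    - [0.0524, -0.2243, 0.03]
    - [0.0524, -0.2243, 0.075]
    - [0.0524, -0.2243, 0.105]
    - [0.0524, -0.2243, 0.12]
  rotation:
    - [0, 0, 2]
    - [0, 0, 7]
    - [0, 0, 12]
    - [0, 0, 17]
    - [0, 0, 19.5]
    - [0, 0, 19.5]
    - [0, 0, 19.5]
    - [0, 0, 19.5]
    - [0, 0, 19.5]

```text
time: 22.4
tool_pos: [510.4, -65.3, 105.0]
tcp_rot: [179.9, 0.5, -18.3]
ft_force: [-1.1, 0.6, -0.3]
finger_gap: 55.1
grip_force: 0.0
```

Emit:
servo_tool:
  fingers: [0.055, 0.055, 0.055]
  linear:
    - [0, 0, 0]
    - [0, 0, 0]
    - [0, 0, 0]
  rotation:
    - [0, 0, 0]
    - [0, 0, 0]
    - [0, 0, 0]

```text
time: 22.7
tool_pos: [514.1, -66.7, 110.5]
tcp_rot: [179.9, 0.0, -18.3]
ft_force: [0.1, 0.1, 0.6]
finger_gap: 55.0
grip_force: 0.0
```

```bash
python3 -c "
from h import *
to((515.9,-68.2,37,-18.3))"
```

```text
t22.7 at [514.1 -66.7 110.5] rot [179.9   0.  -18.3] j1,j6 [-13.  95.] gap 55.0 grip 0.0 F [0.1 0.1 0.6]
(515.9, -68.2, 37, -18.3) -> [0.0022, 0.0008, 0.0735] [0.1, 0.0, -0.0]
```

Emit:
servo_tool:
  fingers: [0.055, 0.055, 0.055, 0.055, 0.0, 0.0, 0.0, 0.0, 0.0, 0.0]
  linear:
    - [0.002, 0.001, 0.02]
    - [0.002, 0.001, 0.045]
    - [0.002, 0.001, 0.065]
    - [0.002, 0.001, 0.0735]
    - [0.002, 0.001, 0.0735]
    - [0.002, 0.001, 0.0735]
    - [0.002, 0.001, 0.0735]
    - [0.002, 0.001, 0.0735]
    - [0.002, 0.001, 0.0735]
    - [0.002, 0.001, 0.0735]
  rotation:
    - [0, 0, 0]
    - [0, 0, 0]
    - [0, 0, 0]
    - [0, 0, 0]
    - [0, 0, 0]
    - [0, 0, 0]
    - [0, 0, 0]
    - [0, 0, 0]
    - [0, 0, 0]
    - [0, 0, 0]

```text
time: 23.7
tool_pos: [515.2, -68.1, 36.4]
tcp_rot: [179.9, 0.1, -18.3]
ft_force: [-1.3, -0.7, 6.0]
finger_gap: 9.4
grip_force: 49.8
```

```bash
python3 -c "
from h import *
to((516,-68,250,-18.3),(560,354,250,2.4),(560,354,100,2.4),(560,354,45,2.4))"
```

```text
t23.7 at [515.2 -68.1  36.4] rot [ 1.799e+02  1.000e-01 -1.830e+01] j1,j6 [-13.  95.] gap 9.4 grip 49.8 F [-1.3 -0.7  6. ]
(516, -68, 250, -18.3) -> [0.0005, -0.0001, -0.2136] [0.1, 0.1, -0.0]
(560, 354, 250, 2.4) -> [-0.0902, -0.4145, -0.2141] [0.1, 0.1, -20.7]
(560, 354, 100, 2.4) -> [-0.0901, -0.4147, -0.0641] [0.1, 0.1, -20.7]
(560, 354, 45, 2.4) -> [-0.09, -0.4148, -0.0091] [0.1, 0.1, -20.7]
```

Emit:
servo_tool:
  fingers: [0.0, 0.0, 0.0, 0.0, 0.0, 0.0, 0.0, 0.0, 0.0, 0.0]
  linear:
    - [0, 0, -0.04]
    - [0, 0, -0.09]
    - [0, 0, -0.14]
    - [0, 0, -0.185]
    - [-0.006, -0.03, -0.207]
    - [-0.015, -0.07, -0.2136]
    - [-0.025, -0.115, -0.2136]
    - [-0.035, -0.16, -0.214]
    - [-0.045, -0.205, -0.214]
    - [-0.054, -0.25, -0.214]
  rotation:
    - [0, 0, 0]
    - [0, 0, 0]
    - [0, 0, 0]
    - [0, 0, 0]
    - [0, 0, -2]
    - [0, 0, -6]
    - [0, 0, -10]
    - [0, 0, -14]
    - [0, 0, -18]
    - [0, 0, -20.7]

```text
time: 24.7
tool_pos: [541.6, 188.6, 248.8]
tcp_rot: [-180.0, 0.2, 2.6]
ft_force: [0.1, -0.7, -1.0]
finger_gap: 9.6
grip_force: 49.1
```

```bash
python3 -c "
from h import *
to((560,354,240,2.4),(560,354,100,2.4),(560,354,45,2.4))"
```

```text
t24.7 at [541.6 188.6 248.8] rot [-180.     0.2    2.6] j1,j6 [ 14. 101.] gap 9.6 grip 49.1 F [ 0.1 -0.7 -1. ]
(560, 354, 240, 2.4) -> [0.0258, -0.1644, 0.0088] [-0.0, 0.2, 0.2]
(560, 354, 100, 2.4) -> [0.0263, -0.1644, 0.1488] [-0.0, 0.2, 0.2]
(560, 354, 45, 2.4) -> [0.0265, -0.1644, 0.2038] [-0.0, 0.2, 0.2]
```

Emit:
servo_tool:
  fingers: [0.0, 0.0, 0.0, 0.0, 0.0, 0.0, 0.0, 0.0, 0.0, 0.0]
  linear:
    - [0.007, -0.045, 0]
    - [0.014, -0.09, 0]
    - [0.021, -0.13, 0.003]
    - [0.026, -0.16, 0.015]
    - [0.026, -0.1644, 0.05]
    - [0.026, -0.1644, 0.095]
    - [0.026, -0.1644, 0.14]
    - [0.026, -0.1644, 0.175]
    - [0.026, -0.1644, 0.195]
    - [0.026, -0.1644, 0.201]
  rotation:
    - [0, 0, 0]
    - [0, 0, 0]
    - [0, 0, 0]
    - [0, 0, 0]
    - [0, 0, 0]
    - [0, 0, 0]
    - [0, 0, 0]
    - [0, 0, 0]
    - [0, 0, 0]
    - [0, 0, 0]

```text
time: 25.7
tool_pos: [557.6, 350.8, 43.4]
tcp_rot: [179.9, 0.6, 2.4]
ft_force: [0.3, 0.3, -1.0]
finger_gap: 9.5
grip_force: 49.2
```

Emit:
servo_tool:
  fingers: [0.0, 0.0, 0.0]
  linear:
    - [0, 0, 0.0]
    - [0, 0, 0.0]
    - [0, 0, 0.0]
  rotation:
    - [0, 0, 0]
    - [0, 0, 0]
    - [0, 0, 0]

```text
time: 26.0
tool_pos: [561.6, 352.8, 49.9]
tcp_rot: [-179.9, 0.0, 2.4]
ft_force: [0.4, -0.0, -1.8]
finger_gap: 9.3
grip_force: 49.2
```

Emit:
servo_tool:
  fingers: [0.0, 0.0, 0.0, 0.055, 0.055, 0.055, 0.055, 0.055, 0.055, 0.055]
  linear:
    - [0, 0, 0.006]
    - [0, 0, 0.0105]
    - [0, 0, 0.0105]
    - [0, 0, 0.0105]
    - [0, 0, 0.0105]
    - [0, 0, 0.005]
    - [0, 0, -0.03]
    - [0, 0, -0.08]
    - [0, 0, -0.13]
    - [0, 0, -0.175]
  rotation:
    - [0, 0, 0]
    - [0, 0, 0]
    - [0, 0, 0]
    - [0, 0, 0]
    - [0, 0, 0]
    - [0, 0, 0]
    - [0, 0, 0]
    - [0, 0, 0]
    - [0, 0, 0]
    - [0, 0, 0]

```text
time: 27.0
tool_pos: [560.9, 352.0, 225.3]
tcp_rot: [-180.0, 0.2, 2.4]
ft_force: [1.0, 0.8, 0.6]
finger_gap: 55.2
grip_force: 0.0
```

```bash
python3 look.py E; python3 -c "
from h import *
import json; p=json.load(open('br.json'))['E'][0]
s=snap('top','t3.png'); f=s['frame'][:,:,::-1]
cv2.imwrite('pics/c7.png',cv2.resize(f[120:245,160:460],None,fx=2.6,fy=2.6,interpolation=cv2.INTER_CUBIC))
to((p[0],p[1],230,p[2]),(p[0],p[1],110,p[2]),(p[0],p[1],37,p[2]))"
```

```text
E RH [504.4  30.5  -0.8] cost 0.0249 other hand 0.1168 moved [0. 0. 0.]
t27.1 at [564.5 354.  232.8] rot [-179.6   -0.5    2.4] j1,j6 [ 28. 115.] gap 55.1 grip 0.0 F [0.2 1.2 0.6]
(504.4253125453558, 30.542766535903077, 230, -0.757684536131606) -> [-0.0736, 0.3206, 0.0001] [-0.4, -0.5, 3.2]
(504.4253125453558, 30.542766535903077, 110, -0.757684536131606) -> [-0.0747, 0.3214, 0.1201] [-0.4, -0.5, 3.2]
(504.4253125453558, 30.542766535903077, 37, -0.757684536131606) -> [-0.0754, 0.3219, 0.1931] [-0.4, -0.5, 3.2]
```

View pics/c7.png

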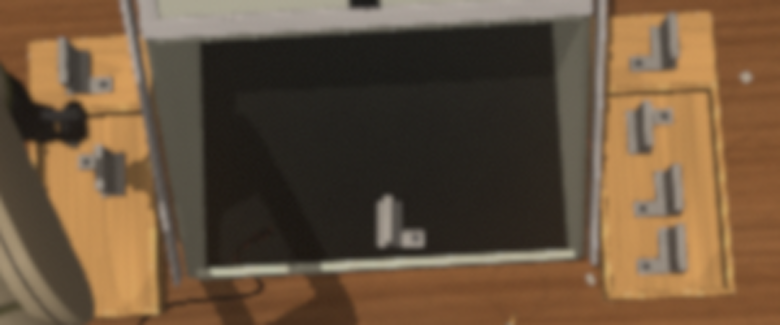

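The crop shows three left-hand brackets standing in the right tray at (640,128), (665,192) and (665,252). D stands in the left tray at (105,170), and only E is left inside at (392,225).

Emit:
servo_tool:
  fingers: [0.055, 0.055, 0.055, 0.055, 0.055, 0.055, 0.055, 0.055, 0.055, 0.055]
  linear:
    - [-0.008, 0.035, -0.01]
    - [-0.018, 0.08, -0.015]
    - [-0.028, 0.125, -0.015]
    - [-0.038, 0.17, -0.015]
    - [-0.048, 0.215, -0.01]
    - [-0.058, 0.26, 0]
    - [-0.067, 0.3, 0.02]
    - [-0.071, 0.321, 0.06]
    - [-0.071, 0.321, 0.095]
    - [-0.071, 0.321, 0.115]
  rotation:
    - [0, 0, 0]
    - [0, 0, 1]
    - [0, 0, 2]
    - [0, 0, 3.2]
    - [0, 0, 3.2]
    - [0, 0, 3.2]
    - [0, 0, 3.2]
    - [0, 0, 3.2]
    - [0, 0, 3.2]
    - [0, 0, 3.2]

```text
time: 28.1
tool_pos: [501.0, 27.3, 104.6]
tcp_rot: [180.0, 0.4, -0.9]
ft_force: [-0.7, 0.2, 0.3]
finger_gap: 55.1
grip_force: 0.0
```

Emit:
servo_tool:
  fingers: [0.055, 0.055, 0.055]
  linear:
    - [0, 0, 0]
    - [0, 0, 0]
    - [0, 0, 0]
  rotation:
    - [0, 0, 0]
    - [0, 0, 0]
    - [0, 0, 0]

```text
time: 28.4
tool_pos: [504.2, 28.5, 109.6]
tcp_rot: [180.0, 0.1, -0.8]
ft_force: [0.8, -0.4, 0.3]
finger_gap: 54.7
grip_force: 0.0
```

```bash
python3 -c "
from h import *
to((504.4,30.5,37,-0.8))"
```

```text
t28.4 at [504.2  28.5 109.6] rot [ 1.8e+02  1.0e-01 -8.0e-01] j1,j6 [-3. 88.] gap 54.7 grip 0.0 F [ 0.8 -0.4  0.3]
(504.4, 30.5, 37, -0.8) -> [0.0002, -0.0021, 0.0726] [0.0, 0.1, 0.0]
```

Emit:
servo_tool:
  fingers: [0.055, 0.055, 0.055, 0.055, 0.0, 0.0, 0.0, 0.0, 0.0, 0.0]
  linear:
    - [0, -0.002, 0.02]
    - [0, -0.002, 0.045]
    - [0, -0.002, 0.065]
    - [0, -0.002, 0.073]
    - [0, -0.002, 0.073]
    - [0, -0.002, 0.073]
    - [0, -0.002, 0.073]
    - [0, -0.002, 0.073]
    - [0, -0.002, 0.073]
    - [0, -0.002, 0.073]
  rotation:
    - [0, 0, 0]
    - [0, 0, 0]
    - [0, 0, 0]
    - [0, 0, 0]
    - [0, 0, 0]
    - [0, 0, 0]
    - [0, 0, 0]
    - [0, 0, 0]
    - [0, 0, 0]
    - [0, 0, 0]

```text
time: 29.4
tool_pos: [504.1, 30.3, 36.3]
tcp_rot: [180.0, 0.1, -0.8]
ft_force: [-1.0, 0.7, 7.0]
finger_gap: 9.4
grip_force: 49.5
```

```bash
python3 -c "
from h import *
to((504,30.5,240,-0.8),(480,376,240,2.4),(480,376,48,2.4))"
```

```text
t29.4 at [504.1  30.3  36.3] rot [ 1.8e+02  1.0e-01 -8.0e-01] j1,j6 [-2. 88.] gap 9.4 grip 49.5 F [-1.   0.7  7. ]
(504, 30.5, 240, -0.8) -> [-0.0003, -0.0002, -0.2037] [0.0, 0.1, -0.0]
(480, 376, 240, 2.4) -> [-0.0291, -0.3453, -0.2037] [0.0, 0.1, -3.2]
(480, 376, 48, 2.4) -> [-0.0289, -0.3454, -0.0117] [0.0, 0.1, -3.2]
```

Emit:
servo_tool:
  fingers: [0.0, 0.0, 0.0, 0.0, 0.0, 0.0, 0.0, 0.0, 0.0, 0.0]
  linear:
    - [0, 0, -0.04]
    - [0, 0, -0.09]
    - [0, 0, -0.14]
    - [0, -0.01, -0.18]
    - [-0.004, -0.045, -0.203]
    - [-0.008, -0.09, -0.2037]
    - [-0.012, -0.14, -0.2037]
    - [-0.016, -0.19, -0.2037]
    - [-0.02, -0.24, -0.2037]
    - [-0.024, -0.285, -0.2037]
  rotation:
    - [0, 0, 0]
    - [0, 0, 0]
    - [0, 0, 0]
    - [0, 0, 0]
    - [0, 0, -1]
    - [0, 0, -2]
    - [0, 0, -3.2]
    - [0, 0, -3.2]
    - [0, 0, -3.2]
    - [0, 0, -3.2]

```text
time: 30.4
tool_pos: [482.8, 317.9, 238.8]
tcp_rot: [-180.0, 0.2, 2.4]
ft_force: [1.8, -0.1, -0.6]
finger_gap: 9.1
grip_force: 48.9
```

Emit:
servo_tool:
  fingers: [0.0, 0.0, 0.0, 0.0, 0.0, 0.0, 0.0, 0.0, 0.0]
  linear:
    - [-0.0015, -0.04, 0]
    - [-0.0025, -0.06, 0.02]
    - [-0.0025, -0.06, 0.065]
    - [-0.0025, -0.06, 0.11]
    - [-0.0025, -0.06, 0.15]
    - [-0.0025, -0.06, 0.178]
    - [-0.0025, -0.06, 0.192]
    - [-0.0025, -0.06, 0.192]
    - [-0.0025, -0.06, 0.192]
  rotation:
    - [0, 0, 0]
    - [0, 0, 0]
    - [0, 0, 0]
    - [0, 0, 0]
    - [0, 0, 0]
    - [0, 0, 0]
    - [0, 0, 0]
    - [0, 0, 0]
    - [0, 0, 0]

```text
time: 31.3
tool_pos: [478.5, 376.0, 48.0]
tcp_rot: [-179.9, 0.2, 2.4]
ft_force: [0.9, -0.6, -0.6]
finger_gap: 9.3
grip_force: 49.0
```

```bash
python3 -c "
from h import *
to((480,376,38.5,2.4))"
```

```text
t31.3 at [478.5 376.   48. ] rot [-179.9    0.2    2.4] j1,j6 [ 33. 121.] gap 9.3 grip 49.0 F [ 0.9 -0.6 -0.6]
(480, 376, 38.5, 2.4) -> [0.0015, 0.0001, 0.0095] [-0.1, 0.2, -0.0]
```

Emit:
servo_tool:
  fingers: [0.0, 0.0, 0.0, 0.055, 0.055, 0.055, 0.055, 0.055, 0.055, 0.055]
  linear:
    - [0, 0, 0.006]
    - [0, 0, 0.0097]
    - [0, 0, 0.0097]
    - [0, 0, 0.0097]
    - [0, 0, 0.0097]
    - [0, 0, 0.003]
    - [0, 0, -0.03]
    - [0, 0, -0.08]
    - [0, 0, -0.13]
    - [0, 0, -0.18]
  rotation:
    - [0, 0, 0]
    - [0, 0, 0]
    - [0, 0, 0]
    - [0, 0, 0]
    - [0, 0, 0]
    - [0, 0, 0]
    - [0, 0, 0]
    - [0, 0, 0]
    - [0, 0, 0]
    - [0, 0, 0]

```text
time: 32.3
tool_pos: [477.9, 375.2, 228.6]
tcp_rot: [180.0, 0.3, 2.4]
ft_force: [-0.2, 0.8, -0.7]
finger_gap: 55.2
grip_force: 0.0
```

Emit:
servo_tool:
  fingers: [0.055, 0.055, 0.055, 0.055]
  linear:
    - [0, 0, -0.05]
    - [0, 0, -0.1]
    - [0, 0, -0.14]
    - [0, 0, -0.14]
  rotation:
    - [0, 0, 0]
    - [0, 0, 0]
    - [0, 0, 0]
    - [0, 0, 0]

```text
time: 32.7
tool_pos: [480.5, 376.5, 375.5]
tcp_rot: [-179.6, -0.4, 2.4]
ft_force: [-0.2, -0.1, 0.2]
finger_gap: 55.0
grip_force: 0.0
```

```bash
python3 -c "
from h import *
s=snap('top','t4.png'); f=s['frame'][:,:,::-1]
cv2.imwrite('pics/c8.png',cv2.resize(f[100:245,160:460],None,fx=2.6,fy=2.6,interpolation=cv2.INTER_CUBIC))
for z in (300,310,320): print(ray(s,160+363/2.6,117,z))
to((704,42,370,1.65),(704,42,299,1.65))"
```

```text
[676.58264215  37.76973029 300.        ]
[673.16275465  37.2036679  310.        ]
[669.74286716  36.63760551 320.        ]
t32.8 at [480.  376.2 371.6] rot [-179.8   -0.2    2.4] j1,j6 [ 33. 121.] gap 54.5 grip 0.0 F [-0.4  0.1 -0.3]
(704, 42, 370, 1.65) -> [0.2098, 0.3433, 0.0007] [-0.2, -0.2, 0.8]
(704, 42, 299, 1.65) -> [0.2096, 0.3436, 0.0717] [-0.2, -0.2, 0.8]
```

View pics/c8.png

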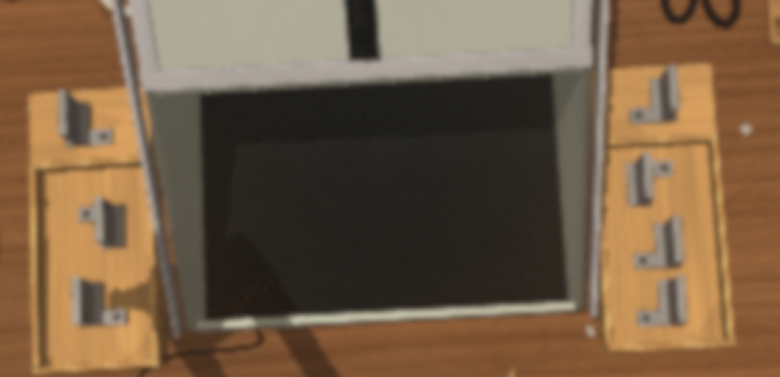

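The picture shows all five brackets upright in their trays (three left-hand on the right, two right-hand on the left), the cabinet floor empty in front, and the sash still up with its pull at (363,30). Now I'll shut the sash.

Emit:
servo_tool:
  fingers: [0.055, 0.055, 0.055, 0.055, 0.055, 0.055, 0.055, 0.055, 0.055, 0.055]
  linear:
    - [0.02, 0.033, 0]
    - [0.044, 0.072, 0]
    - [0.07, 0.115, 0]
    - [0.096, 0.157, 0]
    - [0.122, 0.2, 0]
    - [0.148, 0.242, 0]
    - [0.174, 0.284, 0]
    - [0.196, 0.32, 0]
    - [0.2098, 0.3433, 0.0]
    - [0.2098, 0.3433, 0.0]
  rotation:
    - [0, 0, 0.8]
    - [0, 0, 0.8]
    - [0, 0, 0.8]
    - [0, 0, 0.8]
    - [0, 0, 0.8]
    - [0, 0, 0.8]
    - [0, 0, 0.8]
    - [0, 0, 0.8]
    - [0, 0, 0.8]
    - [0, 0, 0.8]

```text
time: 33.75
tool_pos: [703.6, 37.1, 362.2]
tcp_rot: [180.0, 0.5, 1.3]
ft_force: [0.0, 0.4, -0.5]
finger_gap: 54.9
grip_force: 0.0
```

Emit:
servo_tool:
  fingers: [0.055, 0.055, 0.055]
  linear:
    - [0, 0, 0]
    - [0, 0, 0]
    - [0, 0, 0]
  rotation:
    - [0, 0, 0]
    - [0, 0, 0]
    - [0, 0, 0]

```text
time: 34.05
tool_pos: [702.5, 42.6, 365.5]
tcp_rot: [-180.0, 0.3, 1.7]
ft_force: [-0.5, 0.1, 0.2]
finger_gap: 55.1
grip_force: 0.0
```

```bash
python3 -c "
from h import *
to((704,42,340,1.65),(704,42,299,1.65))"
```

```text
t34.0 at [702.5  42.6 365.5] rot [-180.     0.3    1.7] j1,j6 [-1. 88.] gap 55.1 grip 0.0 F [-0.5  0.1  0.2]
(704, 42, 340, 1.65) -> [0.0016, 0.0007, 0.0255] [-0.0, 0.3, 0.0]
(704, 42, 299, 1.65) -> [0.0018, 0.0007, 0.0665] [-0.0, 0.3, 0.0]
```

Emit:
servo_tool:
  fingers: [0.055, 0.055, 0.055, 0.055, 0.0, 0.0, 0.0, 0.0, 0.0, 0.0]
  linear:
    - [0.001, 0, 0.02]
    - [0.001, 0, 0.045]
    - [0.001, 0, 0.06]
    - [0.001, 0, 0.065]
    - [0.001, 0, 0.065]
    - [0.001, 0, 0.065]
    - [0.001, 0, 0.065]
    - [0.001, 0, 0.065]
    - [0.001, 0, 0.065]
    - [0.001, 0, 0.065]
  rotation:
    - [0, 0, 0]
    - [0, 0, 0]
    - [0, 0, 0]
    - [0, 0, 0]
    - [0, 0, 0]
    - [0, 0, 0]
    - [0, 0, 0]
    - [0, 0, 0]
    - [0, 0, 0]
    - [0, 0, 0]
  force: 40

```text
time: 35.05
tool_pos: [703.9, 41.7, 302.2]
tcp_rot: [-180.0, 0.1, 1.6]
ft_force: [-2.8, 2.9, 6.0]
finger_gap: 13.5
grip_force: 41.9
```

```bash
python3 -c "
from h import *
to((479,35.5,140.7,1.65))"
```

```text
t35.0 at [703.9  41.7 302.2] rot [-1.8e+02  1.0e-01  1.6e+00] j1,j6 [-1. 88.] gap 13.5 grip 41.9 F [-2.8  2.9  6. ]
(479, 35.5, 140.7, 1.65) -> [-0.2246, -0.0002, 0.162] [-0.0, 0.1, -0.0]
```

Emit:
servo_tool:
  fingers: [0.0, 0.0, 0.0, 0.0, 0.0, 0.0, 0.0, 0.0, 0.0, 0.0]
  linear:
    - [-0.0123, 0, 0.0086]
    - [-0.0328, 0, 0.023]
    - [-0.0574, 0, 0.0402]
    - [-0.082, 0, 0.0574]
    - [-0.1066, 0, 0.0746]
    - [-0.1312, 0, 0.0918]
    - [-0.1558, 0, 0.1091]
    - [-0.1804, 0, 0.1263]
    - [-0.2, 0, 0.14]
    - [-0.213, 0, 0.149]
  rotation:
    - [0, 0, 0]
    - [0, 0, 0]
    - [0, 0, 0]
    - [0, 0, 0]
    - [0, 0, 0]
    - [0, 0, 0]
    - [0, 0, 0]
    - [0, 0, 0]
    - [0, 0, 0]
    - [0, 0, 0]

```text
time: 36.05
tool_pos: [488.4, 35.2, 151.1]
tcp_rot: [180.0, 0.3, 1.6]
ft_force: [0.6, 1.4, -2.0]
finger_gap: 13.6
grip_force: 44.6
```

Emit:
servo_tool:
  fingers: [0.0, 0.0, 0.0, 0.0, 0.0]
  linear:
    - [-0.006, 0, 0.0042]
    - [-0.012, 0, 0.0084]
    - [-0.014, 0, 0.0098]
    - [-0.014, 0, 0.0098]
    - [-0.014, 0, 0.0098]
  rotation:
    - [0, 0, 0]
    - [0, 0, 0]
    - [0, 0, 0]
    - [0, 0, 0]
    - [0, 0, 0]

```text
time: 36.55
tool_pos: [477.9, 34.9, 143.8]
tcp_rot: [180.0, 0.0, 1.6]
ft_force: [4.9, 1.5, -1.9]
finger_gap: 13.5
grip_force: 44.5
```

Emit:
servo_tool:
  fingers: [0.0, 0.0, 0.0, 0.0]
  linear:
    - [-0.002, 0, 0.0014]
    - [-0.004, 0, 0.0028]
    - [-0.004, 0, 0.0028]
    - [-0.004, 0, 0.0028]
  rotation:
    - [0, 0, 0]
    - [0, 0, 0]
    - [0, 0, 0]
    - [0, 0, 0]

```text
time: 36.95
tool_pos: [477.8, 34.9, 143.7]
tcp_rot: [180.0, -0.5, 1.6]
ft_force: [16.0, 2.6, 2.5]
finger_gap: 13.6
grip_force: 45.0
```

At the stop (16 N, no more travel). I'll ease off, release and retreat.

Emit:
servo_tool:
  fingers: [0.0, 0.055, 0.055, 0.055, 0.055, 0.055, 0.055, 0.055, 0.055, 0.055]
  linear:
    - [0.002, 0, -0.0014]
    - [0.002, 0, -0.0014]
    - [0.002, 0, -0.0014]
    - [0.002, 0, -0.0014]
    - [0.002, 0, -0.02]
    - [0.002, 0, -0.06]
    - [0.002, 0, -0.1]
    - [0, 0.04, -0.12]
    - [-0.03, 0.08, -0.13]
    - [-0.05, 0.12, -0.13]
  rotation:
    - [0, 0, 0]
    - [0, 0, 0]
    - [0, 0, 0]
    - [0, 0, 0]
    - [0, 0, 0]
    - [0, 0, 0]
    - [0, 0, 0]
    - [0, 0, 0]
    - [0, 0, 0]
    - [0, 0, 0]

```text
time: 37.95
tool_pos: [425.8, -87.6, 272.2]
tcp_rot: [179.9, 0.1, 1.7]
ft_force: [0.7, -0.2, 0.0]
finger_gap: 55.3
grip_force: 0.0
```

Emit:
servo_tool:
  fingers: [0.055, 0.055, 0.055, 0.055, 0.055, 0.055, 0.055, 0.055, 0.055]
  linear:
    - [-0.01, 0.05, 0]
    - [-0.02, 0.1, 0]
    - [-0.035, 0.15, 0]
    - [-0.05, 0.2, 0]
    - [-0.075, 0.24, 0]
    - [-0.09, 0.27, 0]
    - [-0.09, 0.27, 0]
    - [-0.09, 0.27, 0]
    - [-0.09, 0.27, 0]
  rotation:
    - [0, 0, 0]
    - [0, 0, 0]
    - [0, 0, 0]
    - [0, 0, 0]
    - [0, 0, 0]
    - [0, 0, 0]
    - [0, 0, 0]
    - [0, 0, 0]
    - [0, 0, 0]

```text
time: 38.85
tool_pos: [343.9, -358.2, 270.3]
tcp_rot: [-180.0, 0.2, 1.6]
ft_force: [-0.2, -0.5, -0.3]
finger_gap: 54.7
grip_force: 0.0
```

```bash
python3 -c "
from h import *
a=cv2.imread('pics/top0.png'); s=snap('top','t5.png'); f=s['frame'][:,:,::-1]
print('pull region diff vs start', np.abs(a[195:230,290:322].astype(int)-f[195:230,290:322]).mean(2).max(1).round())
cv2.imwrite('pics/c9.png',cv2.resize(f[100:245,160:460],None,fx=2.6,fy=2.6,interpolation=cv2.INTER_CUBIC))
to()"
```

```text
pull region diff vs start [ 6. 11. 13. 12. 14. 13. 13. 13. 13. 13. 12. 12. 12. 13. 14. 14. 16. 15.
 15. 10.  4.  2.  2.  2.  2.  2.  2.  2.  2.  2.  2.  1.  2.  2.  2.]
t38.9 at [ 344.1 -357.9  270.3] rot [-180.     0.2    1.7] j1,j6 [-52.  36.] gap 55.0 grip 0.0 F [-0.6 -1.  -0.4]
```

View pics/c9.png

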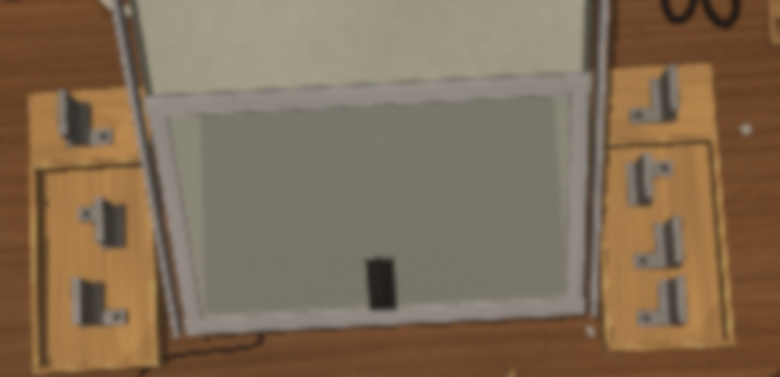

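The sash is back in its starting position, with the pull at (381,283) and the front edge pixels matching the first picture. All five brackets stand in the right trays.

```bash
python3 -c "
from bench import r
print(r.hand_in())"
```

```text
the job is handed in; nothing more can be done
None
```

I sorted the five brackets that were there into their matching trays (three left-hand in the right tray, two right-hand in the left tray), all standing, shut the sash fully and handed the job in; the hand-in returned no verdict.

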